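# Load the sampler carousel pocket by pocket

## Task

Load the small carousel through the gap in its fence: first slide the short jar fully home into pocket 1 (the one-dot pocket, which roughly faces the gap), then turn the star wheel a quarter turn by one of its posts so that pocket 2 faces the gap, and slide the taller capped bottle fully home into pocket 2. Push the two containers along the worktop, never lifting them or tipping them over; leave both upright and leave the label roll and the dish where they are.

Things in the scene. Friction and masses are not known exactly. Their poses are not given: they have to be found in the camera images.
- carousel: Fixed base, bolted down; origin on the wheel's axis at worktop level, z up. Round aluminium fence 30 mm high, inner radius 85, outer 91 mm; its one gap, 94 mm clear between 10 mm wide, 34 mm high end posts at the flared ends, is centred on the base's -x. Bolt-down tabs reach 109 mm radius. No floor plate: containers slide on the bare worktop all the way in.
- loading_point (a point): Fixed point of the base at worktop level on the centre line of the gap, 54 mm from the wheel's axis (base frame x = -54 mm): the place of a pocket's centre when that pocket faces the gap.
- wheel (a joint): Angle of the white star wheel, rad, positive anticlockwise from above: 0 = pocket 1 faces the gap, 1.571 = pocket 2 does. Range -0.5 to 2.1; light friction. Wheel 4 to 44 mm high (cap on the axis to 57), hub radius 32 mm, four square arms between the pockets. Each pocket is a straight slot 50 mm wide, open outward and upward, its sides ending 60 mm out along its centre line.
- pocket_1 (a point): Centre of pocket 1 on the wheel (one black dot on the hub beside it), at worktop level, 54 mm from the axis; moves with the wheel. A container is fully home when its side touches the hub, its centre then about 53 mm from the axis.
- pocket_2 (a point): Centre of pocket 2 on the wheel (two dots), same kind; the next pocket clockwise from above after pocket 1.
- turning_post (a point): Top centre of the upright steel turning post (12 mm diameter, from 44 to 72 mm high) on the wheel's arm between pockets 1 and 2, 60 mm from the axis; moves with the wheel. The three other arms carry equal posts.
- sample_jar: The short pale jar with a white lid, 42 mm diameter, 48 mm high, 0.1 kg; origin at the centre of its underside, z up its axis. Loose, standing on the worktop.
- reagent_bottle: The taller white reagent bottle with a screw cap, body 43 mm diameter up to 68 mm, cap 28 mm diameter, 84 mm high in all, 85 g; origin at the centre of its underside, z up its axis. Loose, standing on the worktop; it tips if pushed high, so push within about 20 mm of its foot. It stands toward the front edge; the like bottles by the monitor stay.
- label_roll: Bystander: roll of labels lying flat, 66 mm diameter, 30 mm high; origin at the centre of its underside.
- petri_dish: Bystander: clear flat round dish, the one behind the work left of the carousel, 92 mm diameter, 16 mm high; origin at the centre of its underside.

How it is judged:
By the outcome, as a careful person would: the job done as asked, in the order asked, and still so for the second after the job is handed in, with the robot touching nothing.
It also fails if it takes over 72 s, if anything falls off the work surface, if the arm or the gripper's body presses on something with over 40 N, if the wrist force passes 120 N, or if a joint passes its speed limit or range.

## Robot

A 6-joint arm with a two-finger parallel gripper is mounted at the origin on a cart in front of the work surface, level with it; the furniture and walls round the work are solid. World frame = base frame: x ahead of the robot, y to its left, z up, the work surface at z = 0. Lengths are in m, angles in rad, forces in N, time in s.
With the tool pointing down it reaches from about 0.275 to 0.725 m from the base axis. Payload 5.6 kg.
Tool frame: the origin (TCP) lies at the very end of the fingers, on their centre line; the grasp point (between the pads) lies 19 mm behind it; z points along the fingers, y is the direction in which the jaws open and shut (so a half turn about z gives the same grasp; the last joint's range is limited). The gripper opens to 85 mm and grips with 20 to 120 N. Pads are 22 mm wide; open, the fingers measure 114 mm over their backs; the gripper's body (76 mm by 85 mm) begins 54 mm behind the grasp point. The pads swing forward as they close: fully open they stand 13 mm farther back than shut.
Start: joints at [-0.863, 0.255, 0.108, 0, -1.424, -0.285], TCP at [0.226, -0.502, 0.231] pointing down, gripper open.
Joint ranges: [-2.95, 2.95], [-1.21, 1.97], [-1.09, 1.5], [-2.87, 1.71], [-2.94, -0.07], [-3.05, 3.05]. Speed limits (rad/s): [2.57, 2.57, 3.14, 3.14, 3.14, 3.14].

## Interface

Orientations are given as [roll, pitch, yaw] about the fixed x, y, z axes, in that order (R = Rz(yaw) Ry(pitch) Rx(roll)).
In Python, from workcell import arm, camera, workorder gives the robot as it stands.
- The arm moves only by the tool arm_command, never from a script. Its argument "plan" is a list of rows, each an object of numbers: "x", "y", "z": the shift along the tool's x, y, z in units of 50 mm (1.0 is 50 mm); "yaw": the turn about the tool's z in rad. A call has 1 to 20 rows; each row is the pose to reach, as a shift and turn from the pose commanded when the call began, along the tool's axes at that moment; what a row does not reach only later rows make up. A row lasts 1/8 s, in which the tool goes at most 62.5 mm and 10.7 degrees, less where a joint would pass 70% of its speed; a pose out of reach is approached as far as the arm can. A call with a gripper value outside its range is refused whole. "gripper" is the finger opening in mm, from 0 to 85.4, set as the call begins (left out, the last holds). The fingers move at their own pace and stop on an object; "force" is the grip in N (left out, the last holds). Time passes only in rows, so rows that repeat a pose let the fingers close. It gives the time, the measured TCP pose, the force and the opening at its end, in the units of the state.
- arm.observe(): the state, without advancing time (a new reading comes with each control period).
- camera(name): name is "side" or "top" or "wrist"; returns a dict with "frame" (400x640x3 uint8, red, green, blue), "z_map" (400x640 float32, m along the optical axis (not along the pixel's ray), 0 where there is no reading), "intrinsics" (3x3 intrinsics, pixels), "D" ([k1, k2, p1, p2, k3] as OpenCV has them; the pictures are not rectified), "origin" and "orientation" of the camera in the world; the wrist camera has in their place "mount" (4x4, takes a point from camera to tool coordinates, whose origin is the TCP and whose axes are the flange's). Camera axes: x right, y up, looking along -z (the intrinsics and any distortion apply to the point x, -y, -z); pixel columns grow to the right and rows downward; lengths in m; the calibration is good to about 2 mm. A picture is of the moment at which its call begins: read the wrist's pose just before it.
- workorder.close_job(): hands the job in, once; it reports no verdict.
The state is a dict: "t": time; "joint_pos": joint angles; "qvel": joint speeds; "joint_efforts": joint torques, N m; "tool_pos": TCP position; "tool_rot": TCP orientation; "contact_force": force on the tool from outside, world axes, zero at the start; "moment": the same for the moment, N m; "grip_width": opening from 0.0 (shut) to 1.0 (fully open).
Only numpy, scipy, OpenCV 4.12 (cv2) and the standard library are available. Lean on these libraries where they do the work, as an engineer would, in place of code of your own. Each camera call takes 0.05 s, during which the arm holds its last target.

## Working session

There is one attempt and no reset: what is moved stays moved. The work goes in short steps, Python scripts to look and compute and a tool call to move; the robot and the scene stay as the last step left them, time stands still between calls to the robot, and variables do not carry over. Pictures are saved under pics/ and viewed, and the job is handed in when it is done.

Besides the shell and the picture viewer there is one more tool, called by a JSON object that holds its "name" and its "arguments". arm_command: Moves the arm, as the interface text tells. Its arguments: {"type":"object","properties":{"plan":{"type":"array"},"gripper":{"type":"number"},"force":{"type":"number"}},"required":["plan"]}

```bash
mkdir -p pics; ls
cat > h.py <<'E'
import numpy as np,cv2
from scipy.spatial.transform import Rotation as R
from workcell import arm,camera,workorder
def snap(n,fn):
    s=arm.observe(); c=camera(n); cv2.imwrite('pics/'+fn,c['frame'][:,:,::-1]); 
    np.savez('/tmp/'+fn+'.npz',**{k:np.array(v) for k,v in c.items()},tp=s['tool_pos'],tr=s['tool_rot']); return s,c
E
python3 - <<'E'
from h import *
s,c=snap('top','t0.png'); print(s); print({k:(v if k not in('frame','z_map') else 0) for k,v in c.items()})
s,c=snap('side','s0.png'); print(c['origin'],c['orientation'])
E
```

```text
pics
{'t': 0.0, 'joint_pos': array([-8.63415482e-01,  2.55735506e-01,  1.06983554e-01, -4.58409837e-04,
       -1.42385680e+00, -2.84592904e-01]), 'qvel': array([ 1.67817867e-03, -8.64027615e-06,  4.79208110e-04, -1.44435198e-04,
       -2.18386181e-05,  1.23188438e-03]), 'joint_efforts': array([-5.69200147e-04, -3.86622512e+01,  2.37940174e+01,  5.36515296e+00,
       -6.03080902e-03, -1.03662915e-04]), 'tool_pos': array([ 0.22551315, -0.5011051 ,  0.23039602]), 'tool_rot': array([ 3.13972583e+00, -7.37597539e-05, -2.71887217e+00]), 'contact_force': array([ 0.30852066,  0.07924042, -1.06732893]), 'moment': array([-0.00374615,  0.02167278, -0.00847233]), 'grip_width': 0.9987944201202198}
{'frame': 0, 'z_map': 0, 'intrinsics': array([[504.51905767,   0.        , 317.15667149],
       [  0.        , 504.51905767, 199.91940113],
       [  0.        ,   0.        ,   1.        ]]), 'D': array([-0.08382149,  0.        ,  0.        ,  0.        ,  0.        ]), 'origin': array([0.36875006, 0.16689819, 1.19864046]), 'orientation': array([ 0.17316277, -0.0194571 , -1.5513363 ])}
[0.21892879 1.20457906 0.62729379] [ 1.09612544 -0.01488716 -2.82829343]
```

View pics/t0.png

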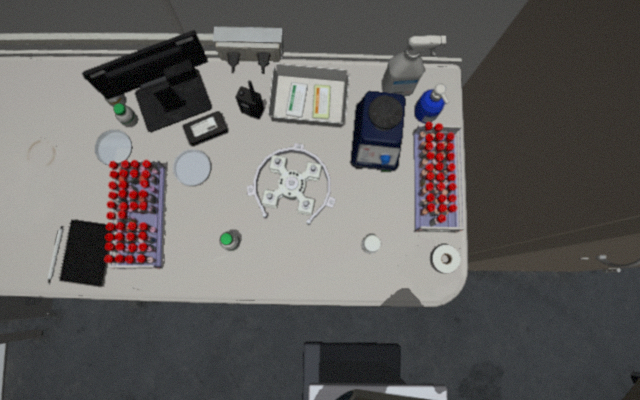

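View pics/s0.png

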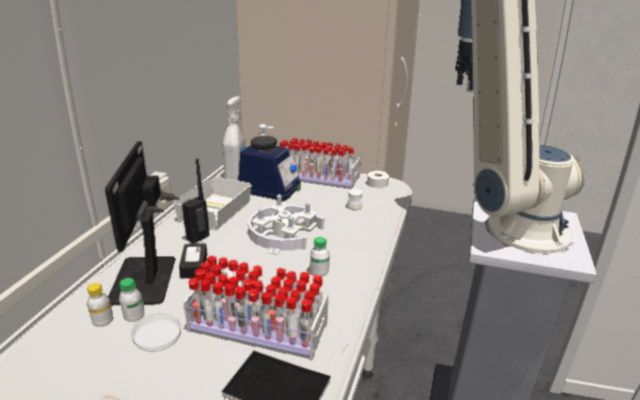

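The top view shows the carousel at about (291,183) with its gap toward the robot, the jar at (372,243), the bottle at (229,240), the roll at (446,258) and the dish at (193,168). Next I'll zoom in and measure.

```bash
cat >> h.py <<'E'
def camT(c):
    return R.from_euler('xyz',c['orientation']).as_matrix(),np.array(c['origin'])
def pix2w(c,uv,z=None,T=None):
    """uv Nx2 -> world on plane z"""
    uv=np.array(uv,float).reshape(-1,1,2)
    n=cv2.undistortPoints(uv,np.array(c['intrinsics']),np.array(c['D'])).reshape(-1,2)
    d=np.c_[n[:,0],-n[:,1],-np.ones(len(n))]
    Rm,o=T if T else camT(c)
    if z is None:
        zm=np.array(c['z_map']); dep=np.array([zm[int(round(v)),int(round(u))] for u,v in uv.reshape(-1,2)])
        return o+(d*dep[:,None])@Rm.T
    w=d@Rm.T; return o+w*((z-o[2])/w[:,2])[:,None]
def w2pix(c,P,T=None):
    Rm,o=T if T else camT(c)
    q=(np.array(P,float).reshape(-1,3)-o)@Rm; q=q*[1,-1,-1]
    return cv2.projectPoints(q,np.zeros(3),np.zeros(3),np.array(c['intrinsics']),np.array(c['D']))[0].reshape(-1,2)
def load(fn): return dict(np.load('/tmp/'+fn+'.npz'))
def wristT(c):
    M=c['mount']; Rt=R.from_euler('xyz',c['tr']).as_matrix()
    return Rt@M[:3,:3], Rt@M[:3,3]+c['tp']
def cloud(c,T=None):
    v,u=np.mgrid[0:400,0:640]; uv=np.c_[u.ravel(),v.ravel()]
    return pix2w(c,uv,None,T).reshape(400,640,3)
E
python3 - <<'E'
from h import *
c=load('t0.png')
im=c['frame'][140:270,210:400]; cv2.imwrite('pics/t0z.png',cv2.resize(im,None,fx=4.2,fy=4.2,interpolation=cv2.INTER_CUBIC)[:,:,::-1])
P=cloud(c)
for n,uv in dict(hub=(291,183),jar=(372,243),bot=(229,240),roll=(446,258),dish=(193,168),table=(330,270)).items(): print(n,P[uv[1],uv[0]].round(4))
def blob(n,uv,r,lo,hi):
    x=P[uv[1],uv[0]]; m=(np.hypot(P[...,0]-x[0],P[...,1]-x[1])<r)&(P[...,2]>lo)&(P[...,2]<hi)
    q=P[m]; print(n,m.sum(),q.mean(0).round(4),q.min(0).round(3),q.max(0).round(3))
blob('jar',(372,243),.05,.04,.06);blob('bot',(229,240),.05,.075,.1);blob('botbody',(229,240),.05,.055,.1);blob('roll',(446,258),.07,.02,.04);blob('hub',(291,183),.02,.05,.07);blob('dish',(193,168),.07,.008,.03)
blob('fence',(291,183),.115,.02,.08)
E
```

```text
hub [0.6069 0.2097 0.0582]
jar [0.4731 0.021  0.0488]
bot [0.4693 0.3415 0.0887]
roll [ 0.445  -0.1637 -0.0015]
dish [0.6473 0.4485 0.0156]
table [ 4.117e-01  1.141e-01 -4.000e-04]
jar 220 [0.4737 0.0204 0.0484] [0.455 0.002 0.04 ] [0.492 0.039 0.055]
bot 116 [0.4732 0.3493 0.0839] [0.461 0.336 0.077] [0.485 0.363 0.09 ]
botbody 208 [0.4719 0.347  0.0734] [0.454 0.331 0.055] [0.49  0.367 0.09 ]
roll 623 [ 0.4449 -0.1545  0.0303] [ 0.41  -0.189  0.02 ] [ 0.508 -0.121  0.039]
hub 130 [0.6098 0.2091 0.0537] [0.594 0.194 0.05 ] [0.625 0.224 0.064]
dish 1149 [0.6515 0.4523 0.0157] [0.605 0.408 0.008] [0.715 0.498 0.03 ]
fence 2182 [0.6135 0.2083 0.0424] [0.519 0.118 0.02 ] [0.702 0.301 0.077]
```

View pics/t0z.png

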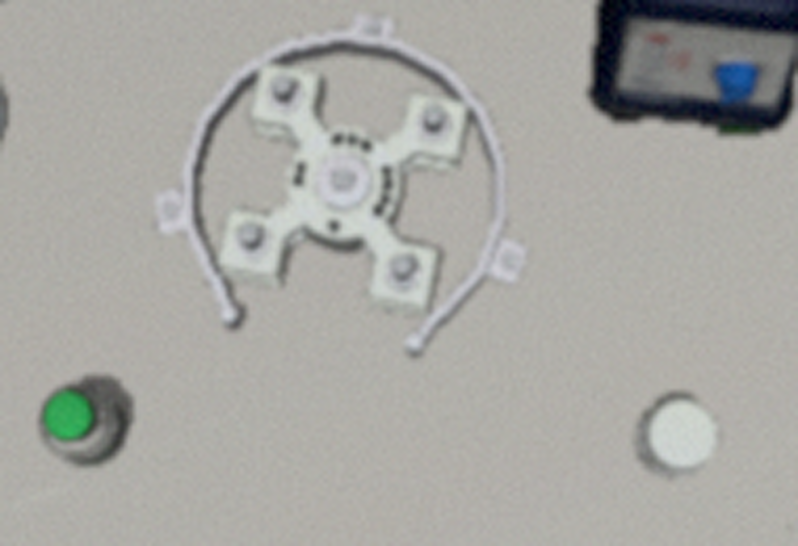

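Run:
```python
from h import *
c=load('t0.png')
f=lambda L:[((x+.5)/4.2-.5+210,(y+.5)/4.2-.5+140) for x,y in L]
e=pix2w(c,f([(232,313),(414,344)]),.034)
p=pix2w(c,f([(250,234),(404,266),(435,118),(285,89)]),.072)
h=pix2w(c,f([(343,179)]),.057)
t=pix2w(c,f([(170,212),(372,27),(509,260)]),.010)
print('ends',e.round(4),np.linalg.norm(e[0]-e[1]));print(p.round(4),p.mean(0).round(4));print(h.round(4));print('tabs',t.round(4))
ctr=p.mean(0)[:2]
print('post ang',[np.degrees(np.arctan2(*(q[:2]-ctr)[::-1])).round(2) for q in p],[np.linalg.norm(q[:2]-ctr).round(4) for q in p])
m=e[:,:2].mean(0)-ctr; print('gap dir',np.degrees(np.arctan2(m[1],m[0])),np.linalg.norm(m)); d=e[0]-e[1];print('perp',np.degrees(np.arctan2(-d[1],d[0]))+0,d)
s=load('s0.png')
P=cloud(s)
m=(abs(P[...,2]-.048)<.004)&(np.hypot(P[...,0]-.473,P[...,1]-.02)<.04);print(P[m].mean(0))
print('proj in side', w2pix(s,[[.473,.0205,.048],[.473,.349,.084],[*ctr,.057]]))
```

```text
ends [[0.5365 0.2694 0.034 ]
 [0.5214 0.1681 0.034 ]] 0.10244147595709041
[[0.5743 0.2579 0.072 ]
 [0.5587 0.1744 0.072 ]
 [0.641  0.1594 0.072 ]
 [0.6554 0.2417 0.072 ]] [0.6073 0.2084 0.072 ]
[[0.609  0.2091 0.057 ]]
tabs [[0.5973 0.3091 0.01  ]
 [0.7094 0.1967 0.01  ]
 [0.574  0.1151 0.01  ]]
post ang [np.float64(123.67), np.float64(-145.07), np.float64(-55.5), np.float64(34.81)] [np.float64(0.0596), np.float64(0.0593), np.float64(0.0594), np.float64(0.0585)]
gap dir 172.45904996084505 0.07907197320377542
perp -81.54533960908728 [0.01506164 0.1013282  0.        ]
[0.47572145 0.02682677 0.04760145]
proj in side [[356.16906275 191.06306123]
 [321.16766081 238.43008713]
 [286.32750982 210.6892397 ]]
```

Run:
```python
from h import *
s,c=snap('wrist','w0.png'); print(c['mount'].round(3)); print(c['intrinsics'])
```

```text
[[-0.001  0.946  0.324  0.082]
 [ 1.     0.     0.001 -0.   ]
 [ 0.001  0.324 -0.946 -0.143]
 [ 0.     0.     0.     1.   ]]
[[310.25789447   0.         319.88373509]
 [  0.         310.25789447 203.75455653]
 [  0.           0.           1.        ]]
```

View pics/w0.png

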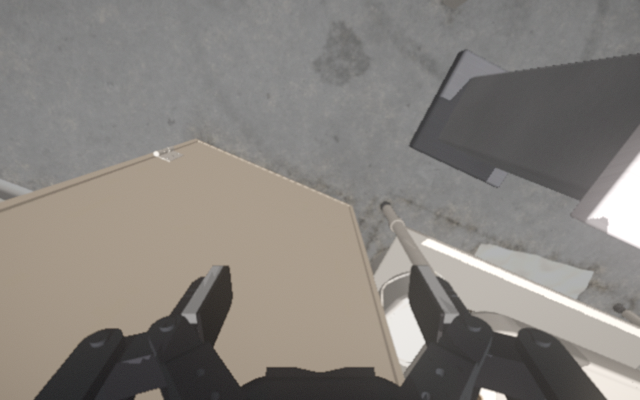

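```bash
cat >> h.py <<'E'
def go(x,y,z,yaw,frm=None):
    """tool-frame row for world target; frm=(pos,yaw) commanded"""
    s=arm.observe() if frm is None else None
    p,a=(s['tool_pos'],s['tool_rot'][2]) if s else frm
    d=np.array([x,y,z])-p
    r=[(d[0]*np.cos(a)+d[1]*np.sin(a))/.05,(d[0]*np.sin(a)-d[1]*np.cos(a))/.05,-d[2]/.05,-((yaw-a+np.pi)%(2*np.pi)-np.pi)]
    print(np.round(r,3)); return r
E
python3 - <<'E'
from h import *
go(.4767,-.0344,.10,-1.504)
E
```

```text
[-8.411  6.453  2.613 -1.215]
```

{"name": "arm_command", "arguments": {"plan": [{"x": -8.41,"y": 6.45,"z": 2.0,"yaw": -1.215},{"x": -8.41,"y": 6.45,"z": 2.0,"yaw": -1.215},{"x": -8.41,"y": 6.45,"z": 2.0,"yaw": -1.215},{"x": -8.41,"y": 6.45,"z": 2.0,"yaw": -1.215},{"x": -8.41,"y": 6.45,"z": 2.0,"yaw": -1.215},{"x": -8.41,"y": 6.45,"z": 2.0,"yaw": -1.215},{"x": -8.41,"y": 6.45,"z": 2.0,"yaw": -1.215},{"x": -8.41,"y": 6.45,"z": 2.0,"yaw": -1.215},{"x": -8.41,"y": 6.45,"z": 2.0,"yaw": -1.215},{"x": -8.41,"y": 6.45,"z": 2.6,"yaw": -1.215},{"x": -8.41,"y": 6.45,"z": 2.6,"yaw": -1.215},{"x": -8.41,"y": 6.45,"z": 2.6,"yaw": -1.215}], "gripper": 30}}

```text
t: 1.65
tool_pos: [0.4771, -0.0354, 0.1022]
tool_rot: [-3.141, -0.0, -1.504]
contact_force: [1.0, -0.2, 1.1]
grip_width: 0.35
```

Run:
```python
from h import *
s,c=snap('top','t1.png'); s,c=snap('side','s1.png');snap('wrist','w1.png')
a=load('t1.png')['frame'][120:290,150:470]; b=load('s1.png')['frame'][60:300,180:480];
cv2.imwrite('pics/m1.png',np.vstack([cv2.resize(a,(600,319)),cv2.resize(b,(600,280))[:281]])[:,:,::-1])
```

```text
(no output)
```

View pics/m1.png

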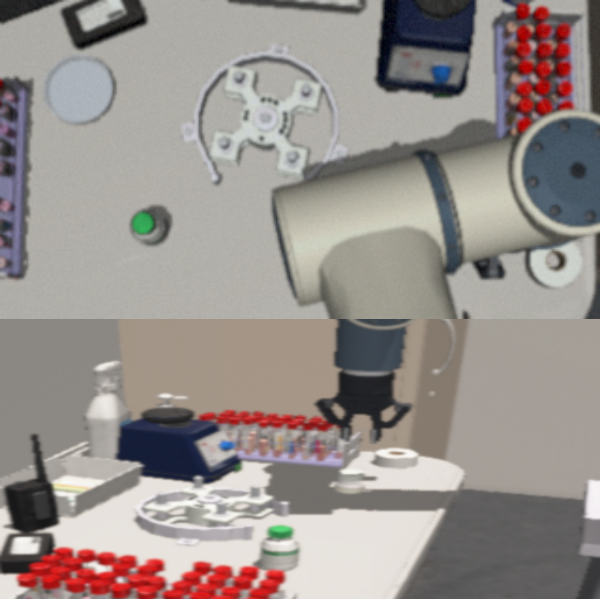

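View pics/w1.png

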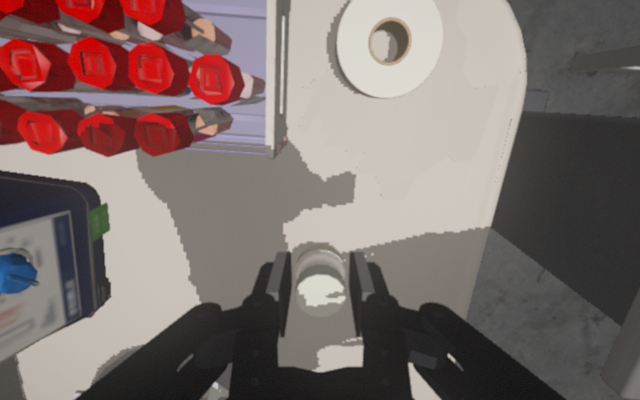

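Run:
```python
from h import *
c=load('w1.png'); T=wristT(c)
print(w2pix(c,[[.473,.0205,.048],[.473,.0415,.048],[.473,-.0005,.048],[.494,.0205,.048]],T))
P=cloud(c,T)
m=(abs(P[...,2]-.048)<.003)&(np.hypot(P[...,0]-.473,P[...,1]-.02)<.035); q=P[m]; print(m.sum(),q.min(0),q.max(0),q.mean(0))
# fingertips geometry: points near TCP in tool coords
Rt=R.from_euler('xyz',c['tr']).as_matrix(); t=(P-c['tp'])@Rt
m=(abs(t[...,0])<.04)&(abs(t[...,1])<.06)&(t[...,2]>-.06)&(t[...,2]<.01)&(np.array(c['z_map'])>0)
q=t[m]
for lo in np.arange(-.06,.01,.01):
    k=q[(q[:,2]>lo)&(q[:,2]<=lo+.01)]
    if len(k): print(round(lo,3),len(k),k.min(0).round(4),k.max(0).round(4), abs(k[:,1]).min().round(4))
```

```text
[[322.92595208 295.12605086]
 [321.04373037 318.43143462]
 [324.91997287 270.45500078]
 [294.77943368 293.51646144]]
1757 [0.45626629 0.00208017 0.04501774] [0.49402982 0.04017983 0.04966229] [0.47548407 0.02017447 0.04763705]
-0.06 7212 [-0.0127 -0.0523 -0.06  ] [ 0.0142  0.0498 -0.05  ] 0.0132
-0.05 2030 [-0.0082 -0.0477 -0.05  ] [ 0.0143  0.0455 -0.04  ] 0.0147
-0.04 1249 [-0.0123 -0.0299 -0.04  ] [ 0.0122  0.027  -0.03  ] 0.0133
-0.03 971 [-0.0113 -0.0302 -0.03  ] [ 0.012   0.0271 -0.02  ] 0.0133
-0.02 779 [-0.0109 -0.0302 -0.02  ] [ 0.0119  0.0271 -0.01  ] 0.0133
-0.01 353 [-0.011 -0.029 -0.01 ] [ 0.0118  0.0262 -0.0001] 0.0133
0.0 2 [-0.0077 -0.0167  0.    ] [-0.0062  0.0135  0.0004] 0.0135
```

Run:
```python
from h import *
s=arm.observe();print(s['tool_pos'],s['contact_force'])
go(.4783,-.034,.013,-1.4974)
go(.4609,.2034,.013,-1.4974)
```

```text
[ 0.47743106 -0.03527016  0.10245296] [0.15880597 0.23730728 0.75632854]
[-0.024 -0.019  1.789 -0.007]
[-4.785  0.014  1.789 -0.007]
```

{"name": "arm_command", "arguments": {"plan": [{"x": 0,"z": 0.9},{"x": 0,"z": 1.75},{"x": 0,"z": 1.79},{"x": 0,"z": 1.79},{"x": -0.3,"z": 1.79},{"x": -0.5,"z": 1.79},{"x": -0.7,"z": 1.79},{"x": -0.95,"z": 1.79},{"x": -1.2,"z": 1.79},{"x": -1.5,"z": 1.79},{"x": -1.8,"z": 1.79},{"x": -2.1,"z": 1.79},{"x": -2.4,"z": 1.79},{"x": -2.7,"z": 1.79},{"x": -3.0,"z": 1.79},{"x": -3.3,"z": 1.79},{"x": -3.5,"z": 1.79},{"x": -3.65,"z": 1.79},{"x": -3.65,"z": 1.79}]}}

```text
validation failed for argument at $.pl...
```

Run:
```python
from h import *
s=arm.observe();print(s['tool_pos'],s['tool_rot'],s['contact_force'])
snap('wrist','w2.png')
c=load('w2.png'); T=wristT(c)
P=cloud(c,T); t=s['tool_pos']
m=(abs(P[...,2]-.048)<.004)&(np.hypot(P[...,0]-t[0]-.002,P[...,1]-t[1]-.027)<.03); q=P[m]; print(m.sum(),q.min(0),q.max(0),q.mean(0))
```

```text
[ 0.47743106 -0.03527016  0.10245296] [-3.13945570e+00  1.36722299e-04 -1.50447580e+00] [0.15880597 0.23730728 0.75632854]
865 [0.45860871 0.00207329 0.04400662] [0.49345666 0.02159287 0.04945754] [0.47661289 0.01167103 0.04748275]
```

View pics/w2.png

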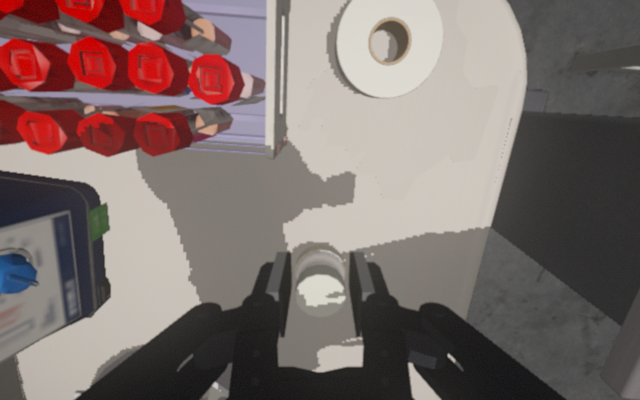

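The call was refused and nothing moved, probably because some rows left out keys. I'll resend with every key in each row.

{"name": "arm_command", "arguments": {"plan": [{"x": 0,"y": 0,"z": 0.9,"yaw": 0},{"x": 0,"y": 0,"z": 1.75,"yaw": 0},{"x": 0,"y": 0,"z": 1.79,"yaw": 0},{"x": 0,"y": 0,"z": 1.79,"yaw": 0},{"x": -0.3,"y": 0,"z": 1.79,"yaw": 0},{"x": -0.5,"y": 0,"z": 1.79,"yaw": 0},{"x": -0.7,"y": 0,"z": 1.79,"yaw": 0},{"x": -0.95,"y": 0,"z": 1.79,"yaw": 0},{"x": -1.2,"y": 0,"z": 1.79,"yaw": 0},{"x": -1.5,"y": 0,"z": 1.79,"yaw": 0},{"x": -1.8,"y": 0,"z": 1.79,"yaw": 0},{"x": -2.1,"y": 0,"z": 1.79,"yaw": 0},{"x": -2.4,"y": 0,"z": 1.79,"yaw": 0},{"x": -2.7,"y": 0,"z": 1.79,"yaw": 0},{"x": -3.0,"y": 0,"z": 1.79,"yaw": 0},{"x": -3.3,"y": 0,"z": 1.79,"yaw": 0},{"x": -3.5,"y": 0,"z": 1.79,"yaw": 0},{"x": -3.65,"y": 0,"z": 1.79,"yaw": 0},{"x": -3.65,"y": 0,"z": 1.79,"yaw": 0}]}}

```text
t: 4.22
tool_pos: [0.4645, 0.1478, 0.0115]
tool_rot: [3.141, 0.001, -1.504]
contact_force: [-0.3, -0.2, 0.1]
grip_width: 0.353
```

Run:
```python
from h import *
s=arm.observe();print(s['tool_pos'],s['tool_rot'],s['contact_force'])
snap('wrist','w3.png');snap('side','s3.png')
c=load('w3.png'); T=wristT(c)
P=cloud(c,T); t=s['tool_pos']
m=(abs(P[...,2]-.048)<.004)&(np.hypot(P[...,0]-t[0]+.002,P[...,1]-t[1]-.027)<.03); q=P[m]; print(m.sum(),q.min(0),q.max(0),q.mean(0))
```

```text
[0.46445077 0.14778751 0.01153386] [ 3.14137063e+00  5.09340868e-04 -1.50359902e+00] [-0.25645411 -0.20555755  0.0652744 ]
3812 [0.44558323 0.14721514 0.04400513] [0.4831809  0.17971706 0.05180837] [0.46465895 0.16488553 0.04764431]
```

View pics/w3.png

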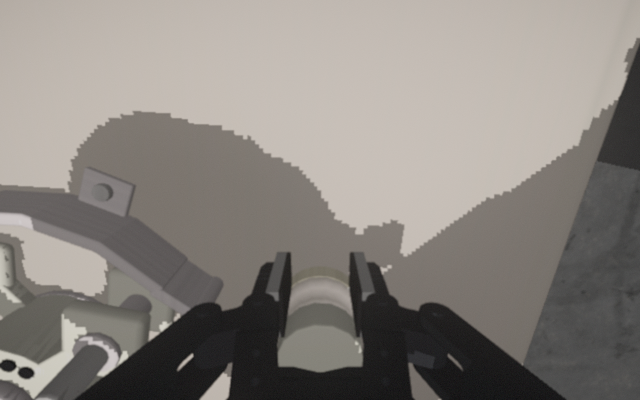

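View pics/s3.png

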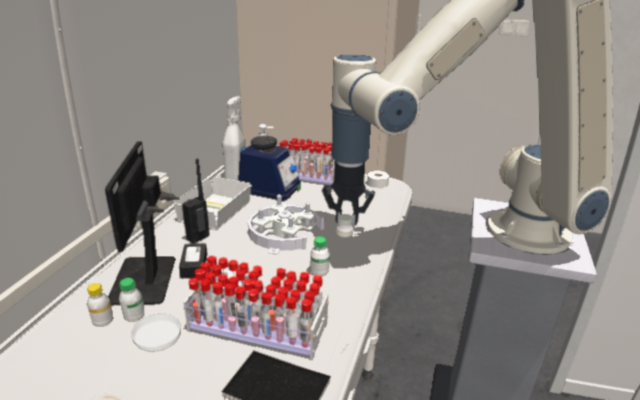

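Run:
```python
from h import *
c=load('w3.png'); T=wristT(c); P=cloud(c,T)
Rt=R.from_euler('xyz',c['tr']).as_matrix(); t=(P-c['tp'])@Rt
for z in np.arange(0,.054,.004):
    m=(abs(t[...,1])<.006)&(abs(P[...,2]-z)<.002)&(t[...,0]<.03)&(t[...,0]>-.06); 
    if m.any(): print(z.round(3),m.sum(),t[m][:,0].min().round(4),t[m][:,0].max().round(4))
c=load('s3.png');P=cloud(c)
m=(P[...,2]>.044)&(P[...,2]<.052)&(np.hypot(P[...,0]-.463,P[...,1]-.17)<.035); q=P[m];print(m.sum(),q.min(0),q.max(0))
```

```text
0.0 1330 -0.0074 0.03
0.004 45 -0.0053 -0.0033
0.008 90 -0.0056 -0.0033
0.012 108 -0.0063 -0.003
0.016 134 -0.0071 -0.0033
0.02 185 -0.0089 -0.0041
0.024 170 -0.0101 -0.0061
0.028 128 -0.0104 -0.0073
0.032 48 -0.0094 -0.0059
0.036 142 -0.0082 -0.0057
0.04 169 -0.0084 -0.0055
0.044 174 -0.0082 -0.0057
0.048 1337 -0.032 -0.0052
139 [0.43778314 0.14606235 0.04409002] [0.49164869 0.19497869 0.05199488]
```

{"name": "arm_command", "arguments": {"plan": [{"x": -0.2,"y": 0,"z": 0,"yaw": 0},{"x": -0.45,"y": 0,"z": 0,"yaw": 0},{"x": -0.7,"y": 0,"z": 0,"yaw": 0},{"x": -0.9,"y": 0,"z": 0,"yaw": 0},{"x": -1.05,"y": 0,"z": 0,"yaw": 0},{"x": -1.12,"y": 0,"z": 0,"yaw": 0},{"x": -1.12,"y": 0,"z": 0,"yaw": 0},{"x": -0.8,"y": 0,"z": 0,"yaw": 0},{"x": -0.2,"y": 0,"z": 0,"yaw": 0},{"x": -0.2,"y": 0,"z": -1.2,"yaw": 0},{"x": -0.2,"y": 0,"z": -1.8,"yaw": 0},{"x": -0.2,"y": 0,"z": -1.8,"yaw": 0}]}}

```text
t: 5.82
tool_pos: [0.4655, 0.157, 0.1045]
tool_rot: [-3.136, 0.003, -1.505]
contact_force: [-1.0, 0.2, -0.8]
grip_width: 0.349
```

Run:
```python
from h import *
s=arm.observe();print(s['tool_pos'],s['tool_rot'],s['contact_force'])
snap('wrist','w4.png')
g=np.deg2rad(172.2);g=np.array([np.cos(g),np.sin(g)]);C=np.array([.608,.2087])
p=C+g*.2; print(p); go(p[0],p[1],.10,np.deg2rad(-7.8))
```

```text
[0.4654931  0.15700332 0.10445921] [-3.13646984e+00  2.78752465e-03 -1.50458766e+00] [-1.01058308  0.16251991 -0.82334729]
[0.40985043 0.23584311]
[-1.653  0.982  0.053 -1.369]
```

View pics/w4.png

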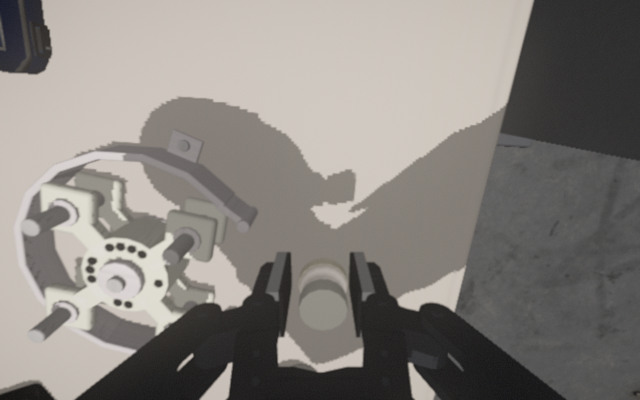

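{"name": "arm_command", "arguments": {"plan": [{"x": -1.65,"y": 0.98,"z": 0,"yaw": -1.369},{"x": -1.65,"y": 0.98,"z": 0,"yaw": -1.369},{"x": -1.65,"y": 0.98,"z": 0,"yaw": -1.369},{"x": -1.65,"y": 0.98,"z": 0,"yaw": -1.369},{"x": -1.65,"y": 0.98,"z": 0,"yaw": -1.369},{"x": -1.65,"y": 0.98,"z": 0,"yaw": -1.369},{"x": -1.65,"y": 0.98,"z": 0,"yaw": -1.369},{"x": -1.65,"y": 0.98,"z": 0,"yaw": -1.369},{"x": -1.65,"y": 0.98,"z": 0,"yaw": -1.369},{"x": -1.65,"y": 0.98,"z": 0,"yaw": -1.369}]}}

```text
t: 7.12
tool_pos: [0.4092, 0.2356, 0.1011]
tool_rot: [3.141, 0.001, -0.136]
contact_force: [0.7, -0.7, 0.4]
grip_width: 0.352
```

Run:
```python
from h import *
s=arm.observe();print(s['tool_pos'],s['tool_rot'],s['contact_force'])
snap('wrist','w5.png');snap('top','t5.png')
c=load('w5.png'); T=wristT(c);P=cloud(c,T)
m=(abs(P[...,2]-.048)<.003)&(np.hypot(P[...,0]-.459,P[...,1]-.229)<.035); q=P[m]; print(m.sum(),q.min(0),q.max(0),q.mean(0))
```

```text
[0.40924369 0.23562523 0.10112056] [ 3.14053424e+00  8.97790851e-04 -1.36336010e-01] [ 0.74037598 -0.74288787  0.38786434]
2786 [0.44182446 0.21033425 0.04502737] [0.47947566 0.24814806 0.05026068] [0.46125089 0.22906519 0.04786408]
```

View pics/w5.png

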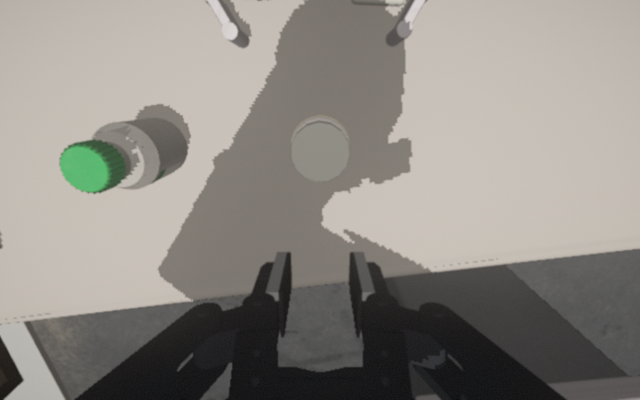

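View pics/t5.png

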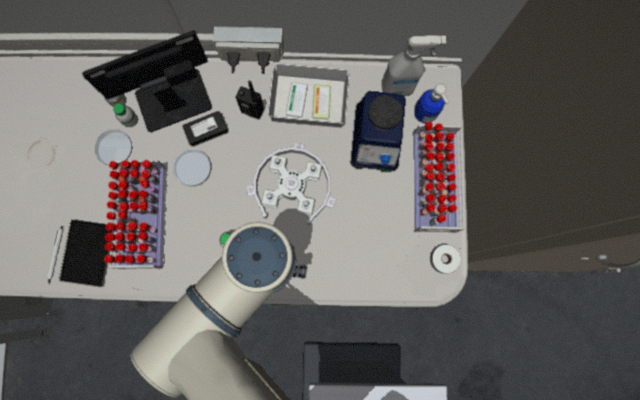

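Run:
```python
from h import *
c=load('w5.png'); T=wristT(c)
e=pix2w(c,[(231,31),(399,33)],.034,T);print(e,e.mean(0), np.degrees(np.arctan2(*(e[0]-e[1])[:2][::-1])), np.linalg.norm(e[0]-e[1]))
print(w2pix(c,[[.36,.24,0],[.398,.236,0]],T), pix2w(c,[(300,290)],0,T))
go(.4092,.2358,.013,np.deg2rad(-7.8))
m=e.mean(0)
g=np.deg2rad(172.2);g=np.array([np.cos(g),np.sin(g)]);C=np.array([.608,.2087])
print(C+g*.079)
p=C+g*.079;go(*p,.013,np.deg2rad(-7.8))
```

```text
[[0.5374062  0.27179796 0.034     ]
 [0.52268963 0.17241697 0.034     ]] [0.53004791 0.22210747 0.034     ] 81.57672381687392 0.10046471397364441
[[322.82096198 257.95313102]
 [321.50118986 217.67805867]] [[0.33016072 0.26513762 0.        ]]
[-0.004  0.002  1.769  0.   ]
[0.52973092 0.21942153]
[2.429 0.    1.769 0.   ]
```

{"name": "arm_command", "arguments": {"plan": [{"x": 0,"y": 0,"z": 0.9,"yaw": 0},{"x": 0,"y": 0,"z": 1.7,"yaw": 0},{"x": 0,"y": 0,"z": 1.77,"yaw": 0},{"x": 0,"y": 0,"z": 1.77,"yaw": 0},{"x": 0.25,"y": 0,"z": 1.77,"yaw": 0},{"x": 0.45,"y": 0,"z": 1.77,"yaw": 0},{"x": 0.65,"y": 0,"z": 1.77,"yaw": 0},{"x": 0.85,"y": 0,"z": 1.77,"yaw": 0},{"x": 1.05,"y": 0,"z": 1.77,"yaw": 0},{"x": 1.25,"y": 0,"z": 1.77,"yaw": 0},{"x": 1.45,"y": 0,"z": 1.77,"yaw": 0},{"x": 1.6,"y": 0,"z": 1.77,"yaw": 0},{"x": 1.7,"y": 0,"z": 1.77,"yaw": 0},{"x": 1.8,"y": 0,"z": 1.77,"yaw": 0},{"x": 1.8,"y": 0,"z": 1.77,"yaw": 0}]}}

```text
t: 9.1
tool_pos: [0.4991, 0.224, 0.0132]
tool_rot: [-3.142, -0.0, -0.135]
contact_force: [0.1, 0.9, 1.7]
grip_width: 0.355
```

```bash
cat >> h.py <<'E'
def jarw(fn,off=.0255,zt=.048):
    c=load(fn);T=wristT(c);P=cloud(c,T);Rt=R.from_euler('xyz',c['tr']).as_matrix(); t=(P-c['tp'])@Rt
    m=(abs(P[...,2]-zt)<.003)&(abs(t[...,0]-off)<.035)&(abs(t[...,1])<.03); q=t[m]; print('tool',m.sum(),q.min(0).round(4),q.max(0).round(4))
E
python3 - <<'E'
from h import *
s,_=snap('wrist','w6.png');print(s['tool_pos'],s['tool_rot'],s['contact_force'])
jarw('w6.png')
E
```

```text
[0.49911079 0.22404945 0.01322654] [-3.14152083e+00 -3.74645302e-04 -1.34878599e-01] [0.14445941 0.85301573 1.67776148]
tool 7278 [-0.0095 -0.0288 -0.0378] [ 0.0602  0.0296 -0.0318]
```

View pics/w6.png

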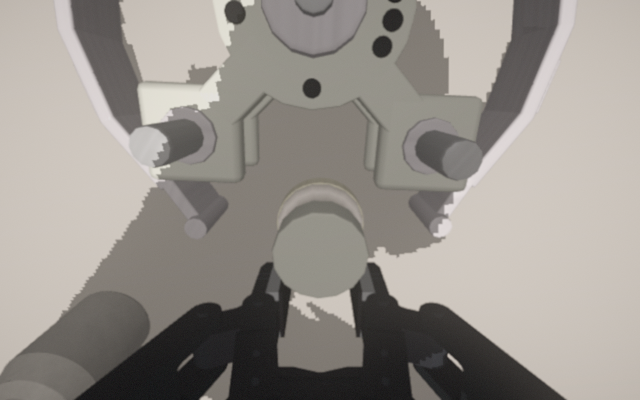

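{"name": "arm_command", "arguments": {"plan": [{"x": 0.1,"y": -0.04,"z": 0,"yaw": 0},{"x": 0.2,"y": -0.04,"z": 0,"yaw": 0},{"x": 0.3,"y": -0.04,"z": 0,"yaw": 0},{"x": 0.4,"y": -0.04,"z": 0,"yaw": 0},{"x": 0.48,"y": -0.04,"z": 0,"yaw": 0},{"x": 0.55,"y": -0.04,"z": 0,"yaw": 0},{"x": 0.55,"y": -0.04,"z": 0,"yaw": 0}]}}

```text
t: 10.02
tool_pos: [0.5266, 0.2223, 0.0133]
tool_rot: [-3.142, -0.0, -0.135]
contact_force: [-0.4, -0.6, -0.1]
grip_width: 0.352
```

Run:
```python
from h import *
s,_=snap('wrist','w7.png');print(s['tool_pos'],s['tool_rot'],s['contact_force'])
```

```text
[0.52655766 0.22234131 0.01326931] [-3.14154157e+00 -2.20156658e-04 -1.34958620e-01] [-0.35044036 -0.57733029 -0.08379798]
```

View pics/w7.png

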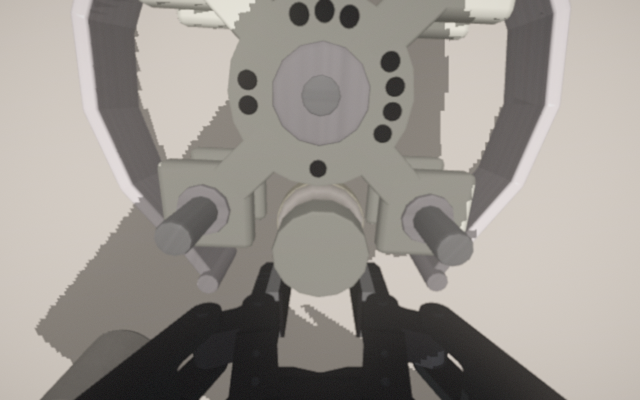

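Run:
```python
from h import *
c=load('w7.png');T=wristT(c)
a=pix2w(c,[(321,95)],.057,T);print('axis',a)
p=pix2w(c,[(174,239),(456,249)],.072,T);print('posts',p,[np.linalg.norm((x-a[0])[:2]) for x in p],[np.degrees(np.arctan2(*(x-a[0])[:2][::-1])) for x in p])
e=pix2w(c,[(207,283),(436,281)],.034,T);m=e.mean(0)-a[0];print('ends',e,np.degrees(np.arctan2(m[1],m[0])),np.linalg.norm(m[:2]))
u=m[:2]/np.linalg.norm(m[:2]); print('tcp radial',(c['tp']-a[0])[:2]@u,'lat',np.cross(u,(c['tp']-a[0])[:2]))
jarw('w7.png')
P=cloud(c,T);Rt=R.from_euler('xyz',c['tr']).as_matrix(); t=(P-c['tp'])@Rt
m=(abs(t[...,1])<.006)&(abs(P[...,2]-.048)<.0025)&(t[...,0]<.06)
print(np.sort(t[m][:,0])[::max(1,m.sum()//12)].round(4))
```

```text
axis [[0.61124709 0.21090919 0.057     ]]
posts [[0.57709788 0.25955269 0.072     ]
 [0.56240967 0.17669987 0.072     ]] [np.float64(0.05943364077881593), np.float64(0.059626936249835005)] [np.float64(125.07002146712638), np.float64(-144.98977411474883)]
ends [[0.53857511 0.27282728 0.034     ]
 [0.52550347 0.16984862 0.034     ]] 172.49939624296127 0.07989139517810753
tcp radial 0.08545709715904772 lat -0.0002792181256518183
tool 7440 [-0.0095 -0.0297 -0.0377] [ 0.0605  0.03   -0.0317]
[0.0068 0.0119 0.0156 0.0189 0.0221 0.0253 0.0285 0.0316 0.0345 0.0376
 0.0404 0.0432 0.0597]<stdin>:6: DeprecationWarning: Arrays of 2-dimensional vectors are deprecated. Use arrays of 3-dimensional vectors instead. (deprecated in NumPy 2.0)
```

{"name": "arm_command", "arguments": {"plan": [{"x": 0.04,"y": 0,"z": 0,"yaw": 0},{"x": 0.08,"y": 0,"z": 0,"yaw": 0},{"x": 0.11,"y": 0,"z": 0,"yaw": 0},{"x": 0.12,"y": 0,"z": 0,"yaw": 0},{"x": 0.12,"y": 0,"z": 0,"yaw": 0}]}}

```text
t: 10.7
tool_pos: [0.5322, 0.2216, 0.0133]
tool_rot: [-3.142, -0.0, -0.135]
contact_force: [-0.3, 0.3, -0.3]
grip_width: 0.354
```

{"name": "arm_command", "arguments": {"plan": [{"x": 0.02,"y": 0,"z": 0,"yaw": 0},{"x": 0.03,"y": 0,"z": 0,"yaw": 0},{"x": 0.03,"y": 0,"z": 0,"yaw": 0}]}}

```text
t: 11.08
tool_pos: [0.5335, 0.2214, 0.0132]
tool_rot: [3.141, 0.0, -0.135]
contact_force: [-1.3, 0.5, 0.9]
grip_width: 0.348
```

{"name": "arm_command", "arguments": {"plan": [{"x": 0.015,"y": 0,"z": 0,"yaw": 0},{"x": 0.03,"y": 0,"z": 0,"yaw": 0},{"x": 0.03,"y": 0,"z": 0,"yaw": 0}]}}

```text
t: 11.45
tool_pos: [0.534, 0.2211, 0.013]
tool_rot: [3.141, 0.002, -0.135]
contact_force: [-5.8, 1.2, 1.8]
grip_width: 0.354
```

Run:
```python
from h import *
s,_=snap('wrist','w8.png');print(s['tool_pos'],s['contact_force'])
```

```text
[0.53401147 0.22108732 0.01302754] [-5.84146346  1.21516545  1.7513222 ]
```

View pics/w8.png

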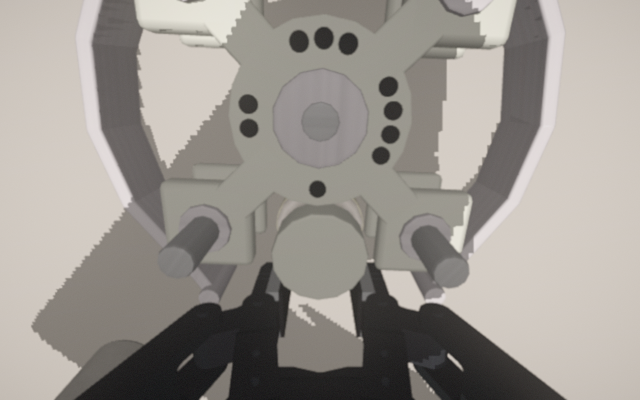

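{"name": "arm_command", "arguments": {"plan": [{"x": -0.08,"y": 0,"z": 0,"yaw": 0},{"x": -0.3,"y": 0,"z": 0,"yaw": 0},{"x": -0.9,"y": 0,"z": 0,"yaw": 0},{"x": -1.4,"y": 0,"z": 0,"yaw": 0},{"x": -1.4,"y": 0,"z": -1.0,"yaw": 0},{"x": -1.2,"y": 0,"z": -2.0,"yaw": 0.2},{"x": -0.9,"y": 0,"z": -2.2,"yaw": 0.4},{"x": -0.9,"y": 0,"z": -2.2,"yaw": 0.4},{"x": -0.9,"y": 0,"z": -2.2,"yaw": 0.4}]}}

```text
t: 12.62
tool_pos: [0.4896, 0.2269, 0.1223]
tool_rot: [3.14, 0.001, -0.533]
contact_force: [0.1, -0.1, -0.9]
grip_width: 0.351
```

{"name": "arm_command", "arguments": {"plan": [{"x": 0,"y": 0,"z": 0,"yaw": 0}], "gripper": 18}}

```text
t: 12.75
tool_pos: [0.4897, 0.2269, 0.1223]
tool_rot: [3.14, 0.001, -0.533]
contact_force: [0.2, 0.1, -0.6]
grip_width: 0.212
```

Run:
```python
from h import *
s,_=snap('wrist','w9.png');print(s['tool_pos'],s['tool_rot'],s['contact_force'],s['grip_width'])
```

```text
[0.4896623  0.22691473 0.12232442] [ 3.13977052e+00  7.66747654e-04 -5.32841852e-01] [ 0.23593249  0.06347804 -0.6253371 ] 0.21170809438888288
```

View pics/w9.png

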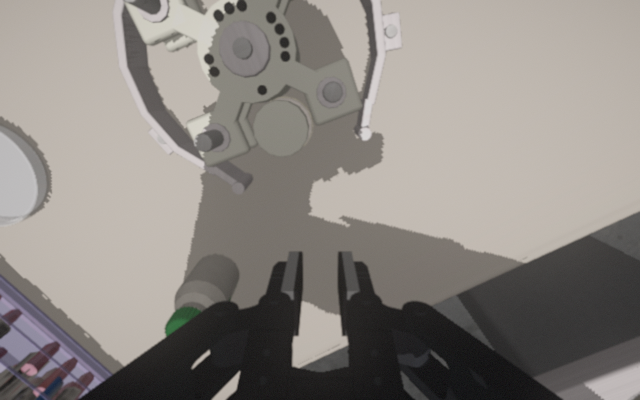

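Run:
```python
from h import *
c=load('w9.png');T=wristT(c)
im=c['frame'][0:220,120:420];cv2.imwrite('pics/w9z.png',cv2.resize(im,None,fx=2.6,fy=2.6,interpolation=cv2.INTER_CUBIC)[:,:,::-1])
a=pix2w(c,[(242.5,48)],.057,T);print('axis',a)
p=pix2w(c,[(206,140),(334,93)],.072,T);print('posts',p,[np.linalg.norm((x-a[0])[:2]) for x in p],[np.degrees(np.arctan2(*(x-a[0])[:2][::-1])) for x in p])
jar=pix2w(c,[(281,128)],.048,T);print(jar,np.linalg.norm((jar-a)[0,:2]))
```

```text
axis [[0.61056209 0.21039094 0.057     ]]
posts [[0.57697229 0.2571376  0.072     ]
 [0.56068693 0.1762142  0.072     ]] [np.float64(0.057563222884265595), np.float64(0.06046140407528221)] [np.float64(125.69912336686359), np.float64(-145.5792784877129)]
[[0.55927258 0.21731489 0.048     ]] 0.051754753366533957
```

View pics/w9z.png

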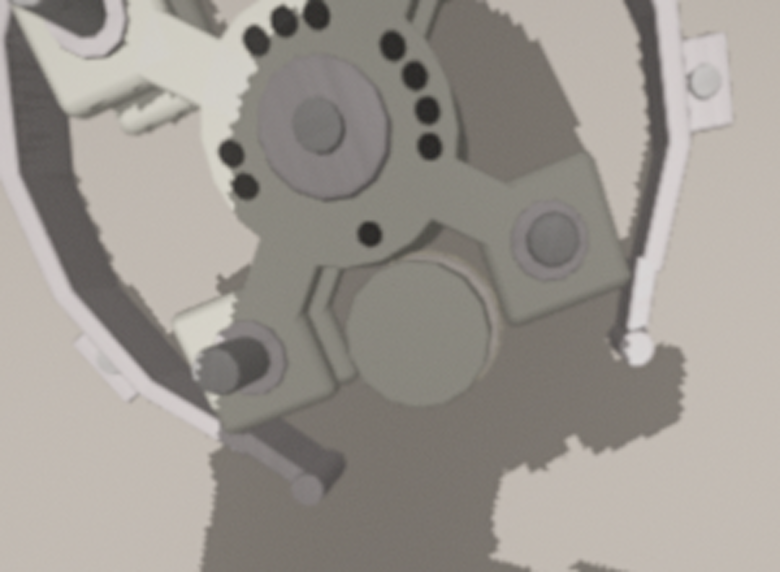

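Run:
```python
from h import *
go(.5767,.2590,.09,-.955)
```

```text
[ 1.17  -1.434  0.65   0.422]
```

{"name": "arm_command", "arguments": {"plan": [{"x": 0.6,"y": -0.7,"z": 0,"yaw": 0.2},{"x": 1.17,"y": -1.43,"z": 0,"yaw": 0.42},{"x": 1.17,"y": -1.43,"z": 0,"yaw": 0.42},{"x": 1.17,"y": -1.43,"z": 0.65,"yaw": 0.42},{"x": 1.17,"y": -1.43,"z": 0.65,"yaw": 0.42},{"x": 1.17,"y": -1.43,"z": 0.65,"yaw": 0.42}]}}

```text
t: 13.55
tool_pos: [0.5776, 0.259, 0.0916]
tool_rot: [-3.141, -0.001, -0.954]
contact_force: [0.1, 0.7, 1.0]
grip_width: 0.213
```

Run:
```python
from h import *
s,_=snap('wrist','w10.png');print(s['tool_pos'],s['tool_rot'],s['contact_force'],s['grip_width'])
```

```text
[0.57763427 0.25896264 0.0915993 ] [-3.14109977e+00 -7.22954017e-04 -9.53938409e-01] [0.1452841  0.72299024 0.99376851] 0.2134594894411919
```

View pics/w10.png

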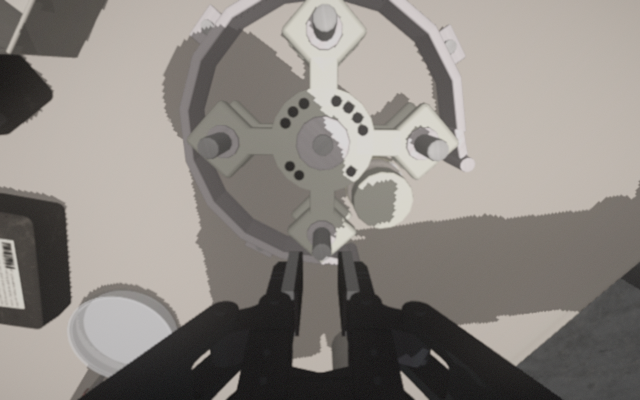

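Run:
```python
from h import *
c=load('w10.png');T=wristT(c)
a=pix2w(c,[(322,144)],.057,T);p=pix2w(c,[(321,247),(213,147),(427,150),(323,17)],.072,T);print(a,p)
Rt=R.from_euler('xyz',c['tr']).as_matrix(); print((p-c['tp'])@Rt, (a-c['tp'])@Rt)
```

```text
[[0.61187863 0.21059481 0.057     ]] [[0.5793174  0.25753576 0.072     ]
 [0.65843735 0.24294408 0.072     ]
 [0.56671835 0.17990461 0.072     ]
 [0.64608395 0.16190066 0.072     ]]
[[ 0.00212339 -0.00053786  0.01960111]
 [ 0.05979473 -0.05663506  0.01967045]
 [ 0.05815888  0.05464689  0.01961442]
 [ 0.1187557   0.00032322  0.019685  ]] [[5.92381273e-02 6.35314517e-05 3.46421077e-02]]
```

```bash
python3 -c "
import numpy as np
for lo,hi in((2,50),(0,0)):
  print(', '.join('{\"x\": %.3f, \"y\": %.3f, \"z\": 0.75, \"yaw\": %.3f}'%(1.19*(1-np.cos(f)),1.19*np.sin(f),-f) for f in np.radians(np.arange(4,53,4))))
"
```

```text
{"x": 0.003, "y": 0.083, "z": 0.75, "yaw": -0.070}, {"x": 0.012, "y": 0.166, "z": 0.75, "yaw": -0.140}, {"x": 0.026, "y": 0.247, "z": 0.75, "yaw": -0.209}, {"x": 0.046, "y": 0.328, "z": 0.75, "yaw": -0.279}, {"x": 0.072, "y": 0.407, "z": 0.75, "yaw": -0.349}, {"x": 0.103, "y": 0.484, "z": 0.75, "yaw": -0.419}, {"x": 0.139, "y": 0.559, "z": 0.75, "yaw": -0.489}, {"x": 0.181, "y": 0.631, "z": 0.75, "yaw": -0.559}, {"x": 0.227, "y": 0.699, "z": 0.75, "yaw": -0.628}, {"x": 0.278, "y": 0.765, "z": 0.75, "yaw": -0.698}, {"x": 0.334, "y": 0.827, "z": 0.75, "yaw": -0.768}, {"x": 0.394, "y": 0.884, "z": 0.75, "yaw": -0.838}, {"x": 0.457, "y": 0.938, "z": 0.75, "yaw": -0.908}
{"x": 0.003, "y": 0.083, "z": 0.75, "yaw": -0.070}, {"x": 0.012, "y": 0.166, "z": 0.75, "yaw": -0.140}, {"x": 0.026, "y": 0.247, "z": 0.75, "yaw": -0.209}, {"x": 0.046, "y": 0.328, "z": 0.75, "yaw": -0.279}, {"x": 0.072, "y": 0.407, "z": 0.75, "yaw": -0.349}, {"x": 0.103, "y": 0.484, "z": 0.75, "yaw": -0.419}, {"x": 0.139, "y": 0.559, "z": 0.75, "yaw": -0.489}, {"x": 0.181, "y": 0.631, "z": 0.75, "yaw": -0.559}, {"x": 0.227, "y": 0.699, "z": 0.75, "yaw": -0.628}, {"x": 0.278, "y": 0.765, "z": 0.75, "yaw": -0.698}, {"x": 0.334, "y": 0.827, "z": 0.75, "yaw": -0.768}, {"x": 0.394, "y": 0.884, "z": 0.75, "yaw": -0.838}, {"x": 0.457, "y": 0.938, "z": 0.75, "yaw": -0.908}
```

{"name": "arm_command", "arguments": {"plan": [{"x": 0,"y": 0,"z": 0.4,"yaw": 0},{"x": 0,"y": 0,"z": 0.75,"yaw": 0},{"x": 0,"y": 0,"z": 0.75,"yaw": 0}]}}

```text
t: 13.98
tool_pos: [0.577, 0.2587, 0.0532]
tool_rot: [3.141, -0.0, -0.955]
contact_force: [0.7, -0.6, 0.1]
grip_width: 0.209
```

{"name": "arm_command", "arguments": {"plan": [{"x": 0.003,"y": 0.083,"z": 0,"yaw": -0.07},{"x": 0.012,"y": 0.166,"z": 0,"yaw": -0.14},{"x": 0.026,"y": 0.247,"z": 0,"yaw": -0.209},{"x": 0.046,"y": 0.328,"z": 0,"yaw": -0.279},{"x": 0.072,"y": 0.407,"z": 0,"yaw": -0.349},{"x": 0.103,"y": 0.484,"z": 0,"yaw": -0.419},{"x": 0.139,"y": 0.559,"z": 0,"yaw": -0.489},{"x": 0.181,"y": 0.631,"z": 0,"yaw": -0.559},{"x": 0.227,"y": 0.699,"z": 0,"yaw": -0.628},{"x": 0.278,"y": 0.765,"z": 0,"yaw": -0.698},{"x": 0.334,"y": 0.827,"z": 0,"yaw": -0.768},{"x": 0.394,"y": 0.884,"z": 0,"yaw": -0.838},{"x": 0.394,"y": 0.884,"z": 0,"yaw": -0.838}]}}

```text
t: 15.6
tool_pos: [0.5535, 0.2178, 0.0551]
tool_rot: [-3.14, -0.002, -0.117]
contact_force: [0.2, 1.2, -0.2]
grip_width: 0.211
```

Run:
```python
from h import *
s,_=snap('wrist','w11.png');print(s['tool_pos'],s['tool_rot'],s['contact_force'],s['grip_width'])
```

```text
[0.55349889 0.21780932 0.05511178] [-3.13988617e+00 -2.38646656e-03 -1.17064352e-01] [ 0.18596458  1.21081358 -0.16594547] 0.21067057384918772
```

View pics/w11.png

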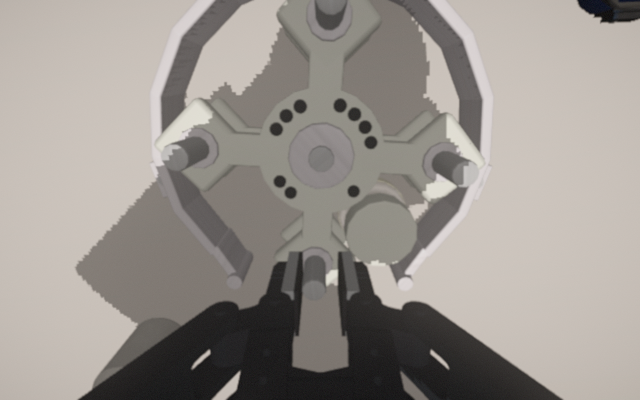

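Run:
```python
from h import *
c=load('w11.png');T=wristT(c)
Rt=R.from_euler('xyz',c['tr']).as_matrix()
a=pix2w(c,[(321,158)],.057,T);p=pix2w(c,[(315,285),(181,157),(463,173)],.072,T);e=pix2w(c,[(235,282),(404,284)],.034,T)
print(a,p); print((p-c['tp'])@Rt, (a-c['tp'])@Rt)
an=lambda v:np.degrees(np.arctan2(v[1],v[0]))
print('gap',an((e.mean(0)-a)[0]),'posts',[an((x-a)[0]) for x in p])
for f in np.radians([4,8,12,16,20,24,28,32,36,40,44,47]): print('{"x": %.3f, "y": %.3f, "z": 0, "yaw": %.3f}'%(1.19*(1-np.cos(f)),1.19*np.sin(f),-f),end=', ')
```

```text
[[0.611728   0.21080212 0.057     ]] [[0.55514712 0.22031387 0.072     ]
 [0.6215136  0.26704152 0.072     ]
 [0.60133083 0.15295006 0.072     ]]
[[ 0.00138472 -0.00270872 -0.01688036]
 [ 0.06183915 -0.05686765 -0.01664367]
 [ 0.0551201   0.05880003 -0.01685709]] [[ 0.05865334  0.00015526 -0.00174852]]
gap 172.75182921090544 posts [np.float64(170.45730543831215), np.float64(80.12941693783219), np.float64(-100.18843200142459)]
{"x": 0.003, "y": 0.083, "z": 0, "yaw": -0.070}, {"x": 0.012, "y": 0.166, "z": 0, "yaw": -0.140}, {"x": 0.026, "y": 0.247, "z": 0, "yaw": -0.209}, {"x": 0.046, "y": 0.328, "z": 0, "yaw": -0.279}, {"x": 0.072, "y": 0.407, "z": 0, "yaw": -0.349}, {"x": 0.103, "y": 0.484, "z": 0, "yaw": -0.419}, {"x": 0.139, "y": 0.559, "z": 0, "yaw": -0.489}, {"x": 0.181, "y": 0.631, "z": 0, "yaw": -0.559}, {"x": 0.227, "y": 0.699, "z": 0, "yaw": -0.628}, {"x": 0.278, "y": 0.765, "z": 0, "yaw": -0.698}, {"x": 0.334, "y": 0.827, "z": 0, "yaw": -0.768}, {"x": 0.378, "y": 0.870, "z": 0, "yaw": -0.820},
```

{"name": "arm_command", "arguments": {"plan": [{"x": 0.003,"y": 0.083,"z": 0,"yaw": -0.07},{"x": 0.012,"y": 0.166,"z": 0,"yaw": -0.14},{"x": 0.026,"y": 0.247,"z": 0,"yaw": -0.209},{"x": 0.046,"y": 0.328,"z": 0,"yaw": -0.279},{"x": 0.072,"y": 0.407,"z": 0,"yaw": -0.349},{"x": 0.103,"y": 0.484,"z": 0,"yaw": -0.419},{"x": 0.139,"y": 0.559,"z": 0,"yaw": -0.489},{"x": 0.181,"y": 0.631,"z": 0,"yaw": -0.559},{"x": 0.227,"y": 0.699,"z": 0,"yaw": -0.628},{"x": 0.278,"y": 0.765,"z": 0,"yaw": -0.698},{"x": 0.334,"y": 0.827,"z": 0,"yaw": -0.768},{"x": 0.355,"y": 0.848,"z": 0,"yaw": -0.793},{"x": 0.378,"y": 0.87,"z": 0,"yaw": -0.82},{"x": 0.378,"y": 0.87,"z": 0,"yaw": -0.82}]}}

```text
t: 17.4
tool_pos: [0.5664, 0.1718, 0.0533]
tool_rot: [3.141, 0.0, 0.703]
contact_force: [0.8, -0.9, -0.0]
grip_width: 0.211
```

Run:
```python
from h import *
s,_=snap('wrist','w12.png');print(s['tool_pos'],s['tool_rot'],s['contact_force'],s['grip_width'])
```

```text
[0.56635284 0.17177252 0.0533448 ] [3.14137665e+00 2.50976946e-04 7.02765254e-01] [ 0.80884559 -0.91626688 -0.03195361] 0.21096398127836238
```

View pics/w12.png

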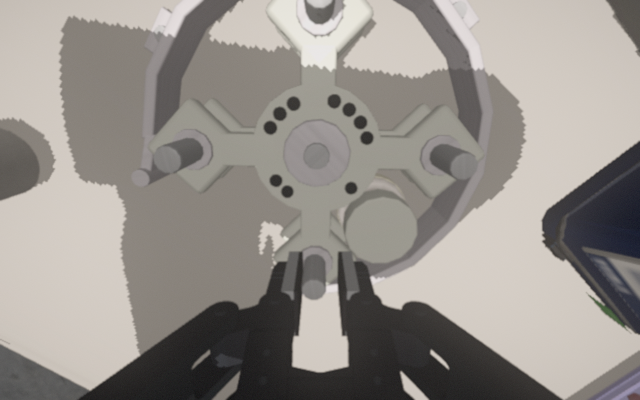

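Run:
```python
from h import *
c=load('w12.png');T=wristT(c)
a=pix2w(c,[(317,155)],.057,T);p=pix2w(c,[(314,285),(164,157),(459,161)],.072,T)
an=lambda v:np.degrees(np.arctan2(v[1],v[0]))
print(a,'posts',[an((x-a)[0])%360 for x in p])
s=arm.observe();d=s['tool_pos']-[.6117,.2108,0];print('tool ang',an(d)%360)
```

```text
[[0.6118867  0.21118616 0.057     ]] posts [np.float64(218.78723980490068), np.float64(128.52634580391788), np.float64(310.40298485393254)]
tool ang 220.72303542217463
```

{"name": "arm_command", "arguments": {"plan": [{"x": 0,"y": 0,"z": -0.6,"yaw": 0},{"x": 0,"y": 0,"z": -1.2,"yaw": 0},{"x": -0.8,"y": -1.0,"z": -1.6,"yaw": 0},{"x": -1.6,"y": -1.6,"z": -1.6,"yaw": 0.18},{"x": -1.6,"y": -1.6,"z": -1.6,"yaw": 0.36},{"x": -1.6,"y": -1.6,"z": -1.6,"yaw": 0.54},{"x": -1.6,"y": -1.6,"z": -1.6,"yaw": 0.72},{"x": -1.6,"y": -1.6,"z": -1.6,"yaw": 0.839},{"x": -1.6,"y": -1.6,"z": -1.6,"yaw": 0.839}], "gripper": 30}}

```text
t: 18.58
tool_pos: [0.4534, 0.1809, 0.1332]
tool_rot: [3.141, 0.0, -0.135]
contact_force: [-0.3, -0.3, 0.1]
grip_width: 0.35
```

Run:
```python
from h import *
s,_=snap('wrist','w13.png');print(s['tool_pos'],s['tool_rot'],s['contact_force'],s['grip_width'])
```

```text
[0.45343423 0.18090926 0.1331894 ] [ 3.14099409e+00  2.15896928e-04 -1.35168213e-01] [-0.26489537 -0.33131344  0.1286436 ] 0.3501673156209154
```

View pics/w13.png

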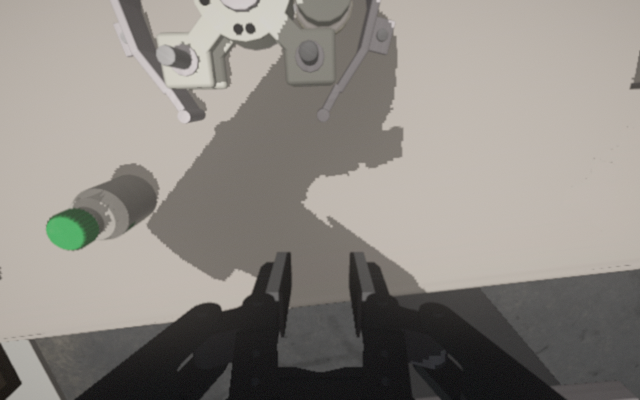

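Run:
```python
from h import *
c=load('w13.png');T=wristT(c)
print(pix2w(c,[(73,231)],.084,T))
b=np.array([.473,.349]);w=np.array([.463,.2304]);d=(w-b)/np.linalg.norm(w-b);yaw=np.arctan2(d[1],d[0]);print(d,yaw)
p=b-d*.058;print(p);go(*p,.125,yaw);
```

```text
[[0.47577784 0.34453043 0.084     ]]
[-0.0840189  -0.99646416] -1.6549143934270605
[0.4778731  0.40679492]
[-0.118 -4.542  0.164  1.521]
```

{"name": "arm_command", "arguments": {"plan": [{"x": -0.12,"y": -4.54,"z": 0,"yaw": 1.52},{"x": -0.12,"y": -4.54,"z": 0,"yaw": 1.52},{"x": -0.12,"y": -4.54,"z": 0,"yaw": 1.52},{"x": -0.12,"y": -4.54,"z": 0,"yaw": 1.52},{"x": -0.12,"y": -4.54,"z": 0,"yaw": 1.52},{"x": -0.12,"y": -4.54,"z": 0,"yaw": 1.52},{"x": -0.12,"y": -4.54,"z": 0,"yaw": 1.52},{"x": -0.12,"y": -4.54,"z": 0,"yaw": 1.52},{"x": -0.12,"y": -4.54,"z": 0,"yaw": 1.52},{"x": -0.12,"y": -4.54,"z": 0.1,"yaw": 1.52},{"x": -0.12,"y": -4.54,"z": 0.1,"yaw": 1.52}]}}

```text
t: 20.0
tool_pos: [0.4781, 0.4066, 0.1275]
tool_rot: [3.141, -0.001, -1.653]
contact_force: [-0.0, 0.4, -0.0]
grip_width: 0.354
```

Run:
```python
from h import *
s,_=snap('wrist','w14.png');print(s['tool_pos'],s['tool_rot'],s['contact_force'],s['grip_width'])
c=load('w14.png');T=wristT(c);P=cloud(c,T)
for z,r in((.084,.03),(.066,.03)):
    m=(abs(P[...,2]-z)<.003)&(np.hypot(P[...,0]-.473,P[...,1]-.347)<r); q=P[m]; print(z,m.sum(),q.min(0).round(4),q.max(0).round(4))
snap('top','t14.png')
```

```text
[0.47805901 0.40658385 0.12748846] [ 3.14067929e+00 -1.10074175e-03 -1.65339435e+00] [-0.03972566  0.43019492 -0.04635176] 0.3542375559432883
0.084 1459 [0.4615 0.3373 0.081 ] [0.4882 0.3646 0.0862]Traceback (most recent call last):
  File "<stdin>", line 5, in <module>
    return umr_minimum(a, axis, None, out, keepdims, initial, where)
ValueError: zero-size array to reduction operation minimum which has no identity
```

View pics/w14.png

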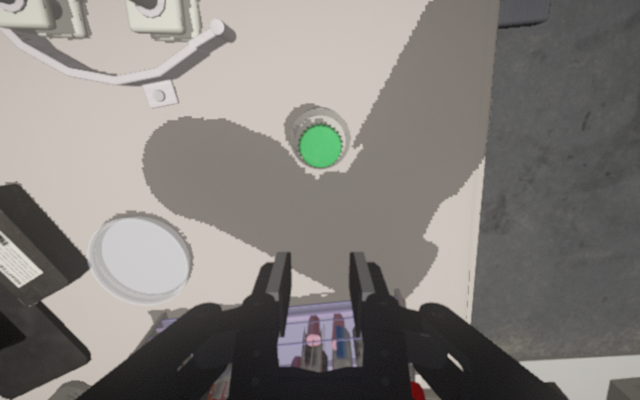

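Run:
```python
from h import *
c=load('t0.png');P=cloud(c)
m=(P[...,2]>.02)&(P[...,2]<.3)&(P[...,1]>.40)&(P[...,1]<.7)&(P[...,0]>.38)&(P[...,0]<.56);q=P[m];print(q.min(0),q.max(0));print(np.percentile(q[:,1],[0.5,1,5]))
b=np.array([.4748,.351]);w=np.array([.463,.2304]);d=(w-b)/np.linalg.norm(w-b);yaw=np.arctan2(d[1],d[0])
p=b-d*.052;go(*p,.016,yaw); p=w-d*.0257;go(*p,.016,yaw)
```

```text
[0.40081994 0.50965048 0.02000282] [0.55998828 0.69577475 0.12163823]
[0.51168955 0.51283926 0.51586563]
[ 0.076 -0.039  2.238  0.014]
[3.025e+00 3.000e-03 2.238e+00 1.400e-02]
```

{"name": "arm_command", "arguments": {"plan": [{"x": 0,"y": -0.03,"z": 0.8,"yaw": 0.01},{"x": 0.05,"y": -0.03,"z": 1.6,"yaw": 0.01},{"x": 0.08,"y": -0.03,"z": 2.15,"yaw": 0.01},{"x": 0.08,"y": -0.03,"z": 2.2,"yaw": 0.01},{"x": 0.08,"y": -0.03,"z": 2.2,"yaw": 0.01},{"x": 0.25,"y": -0.02,"z": 2.2,"yaw": 0.01},{"x": 0.4,"y": -0.02,"z": 2.2,"yaw": 0.01},{"x": 0.5,"y": -0.02,"z": 2.2,"yaw": 0.01},{"x": 0.6,"y": -0.02,"z": 2.2,"yaw": 0.01},{"x": 0.7,"y": -0.02,"z": 2.2,"yaw": 0.01},{"x": 0.85,"y": -0.02,"z": 2.2,"yaw": 0.01},{"x": 1.0,"y": -0.01,"z": 2.2,"yaw": 0.01},{"x": 1.1,"y": -0.01,"z": 2.2,"yaw": 0.01},{"x": 1.1,"y": -0.01,"z": 2.2,"yaw": 0.01}]}}

```text
t: 21.8
tool_pos: [0.4741, 0.3515, 0.0183]
tool_rot: [3.141, -0.0, -1.666]
contact_force: [0.3, 0.9, 0.8]
grip_width: 0.353
```

Run:
```python
from h import *
s,_=snap('wrist','w15.png');print(s['tool_pos'],s['tool_rot'],s['contact_force'],s['grip_width'])
snap('side','s15.png');c=load('s15.png');im=c['frame'][120:320,220:460];cv2.imwrite('pics/s15z.png',cv2.resize(im,None,fx=3,fy=3)[:,:,::-1])
```

```text
[0.47410691 0.35148657 0.01826299] [ 3.14133168e+00 -4.58106223e-04 -1.66616958e+00] [0.32544846 0.85232654 0.76637367] 0.35295407029303716
```

View pics/w15.png

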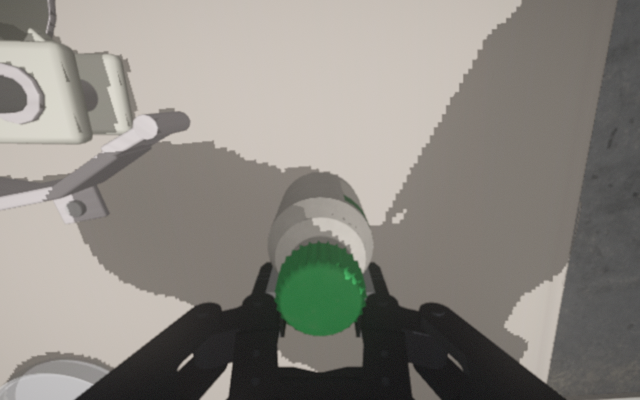

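View pics/s15z.png

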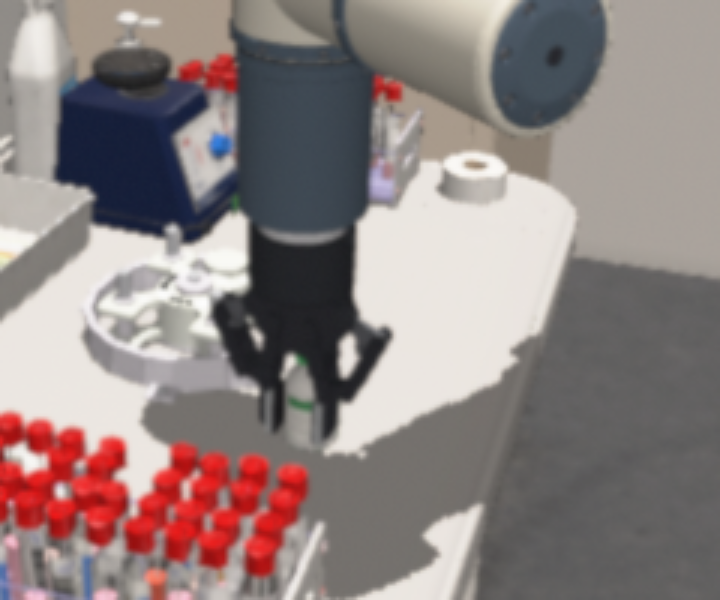

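Run:
```python
from h import *
s=arm.observe();a=s['tool_rot'][2];d=np.array([np.cos(a),np.sin(a)]);b=s['tool_pos'][:2]+d*.0267;print(b)
t=np.array([.463,.2304])-b;print((t@d)/.05, (t[0]*np.sin(a)-t[1]*np.cos(a))/.05)
```

```text
[0.47150267 0.32518857]
1.9033521326857572 -0.010859322541735897
```

{"name": "arm_command", "arguments": {"plan": [{"x": 0.1,"y": 0,"z": 0,"yaw": 0},{"x": 0.25,"y": 0,"z": 0,"yaw": 0},{"x": 0.45,"y": 0,"z": 0,"yaw": 0},{"x": 0.65,"y": 0,"z": 0,"yaw": 0},{"x": 0.85,"y": 0,"z": 0,"yaw": 0},{"x": 1.05,"y": 0,"z": 0,"yaw": 0},{"x": 1.25,"y": 0,"z": 0,"yaw": 0},{"x": 1.45,"y": 0,"z": 0,"yaw": 0},{"x": 1.62,"y": 0,"z": 0,"yaw": 0},{"x": 1.75,"y": 0,"z": 0,"yaw": 0},{"x": 1.85,"y": 0,"z": 0,"yaw": 0},{"x": 1.9,"y": 0,"z": 0,"yaw": 0},{"x": 1.9,"y": 0,"z": 0,"yaw": 0},{"x": 1.8,"y": 0,"z": 0,"yaw": 0},{"x": 1.4,"y": 0,"z": 0,"yaw": 0},{"x": 0.7,"y": 0,"z": 0,"yaw": 0},{"x": 0.5,"y": 0,"z": -1.0,"yaw": 0},{"x": 0.5,"y": 0,"z": -2.1,"yaw": 0},{"x": 0.5,"y": 0,"z": -2.1,"yaw": 0}]}}

```text
t: 24.28
tool_pos: [0.4743, 0.3308, 0.1285]
tool_rot: [-3.134, 0.008, -1.664]
contact_force: [0.2, -0.1, -0.5]
grip_width: 0.35
```

Run:
```python
from h import *
s,_=snap('wrist','w16.png');print(s['tool_pos'],s['tool_rot'],s['contact_force'],s['grip_width'])
c=load('w16.png');T=wristT(c);P=cloud(c,T)
m=(abs(P[...,2]-.084)<.003)&(np.hypot(P[...,0]-.463,P[...,1]-.230)<.03); q=P[m]; print(m.sum(),q.min(0).round(4),q.max(0).round(4))
u=np.deg2rad(172.5);g=np.array([np.cos(u),np.sin(u)]);C=np.array([.6117,.2108])
p=C+g*.205; print(p); go(*p,.125,np.deg2rad(-7.5))
```

```text
[0.47430254 0.3307758  0.1285056 ] [-3.13432322  0.00769261 -1.66411955] [ 0.24007855 -0.05357507 -0.53627376] 0.3498239105380119
1837 [0.4508 0.2185 0.081 ] [0.4774 0.2449 0.087 ]
[0.4084538  0.23755787]
[ 1.952  1.108  0.01  -1.534]
```

View pics/w16.png

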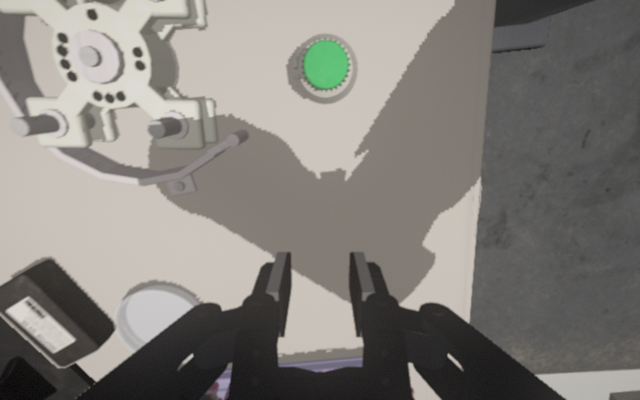

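{"name": "arm_command", "arguments": {"plan": [{"x": 0.5,"y": 1.1,"z": 0,"yaw": -0.18},{"x": 1.2,"y": 1.4,"z": 0,"yaw": -0.36},{"x": 1.95,"y": 1.11,"z": 0,"yaw": -0.54},{"x": 1.95,"y": 1.11,"z": 0,"yaw": -0.72},{"x": 1.95,"y": 1.11,"z": 0,"yaw": -0.9},{"x": 1.95,"y": 1.11,"z": 0,"yaw": -1.08},{"x": 1.95,"y": 1.11,"z": 0,"yaw": -1.26},{"x": 1.95,"y": 1.11,"z": 0,"yaw": -1.44},{"x": 1.95,"y": 1.11,"z": 0,"yaw": -1.534},{"x": 1.95,"y": 1.11,"z": 0,"yaw": -1.534}]}}

```text
t: 25.58
tool_pos: [0.4069, 0.2355, 0.1222]
tool_rot: [3.14, 0.001, -0.133]
contact_force: [-0.2, -0.2, 0.9]
grip_width: 0.351
```

Run:
```python
from h import *
s,_=snap('wrist','w17.png');print(s['tool_pos'],s['tool_rot'],s['contact_force'],s['grip_width'])
c=load('w17.png');T=wristT(c);P=cloud(c,T)
m=(abs(P[...,2]-.084)<.003)&(np.hypot(P[...,0]-.464,P[...,1]-.231)<.03); q=P[m]; print(m.sum(),q.min(0).round(4),q.max(0).round(4))
go(.4085,.2376,.018,np.deg2rad(-7.5))
snap('top','t17.png')
```

```text
[0.40686667 0.2354824  0.12223519] [ 3.14003616e+00  1.33444483e-03 -1.32526002e-01] [-0.18024096 -0.21564433  0.8569715 ] 0.3505896157144941
1539 [0.451  0.2184 0.0811] [0.4774 0.2452 0.0861]
[ 0.025 -0.046  2.088 -0.003]
```

View pics/w17.png

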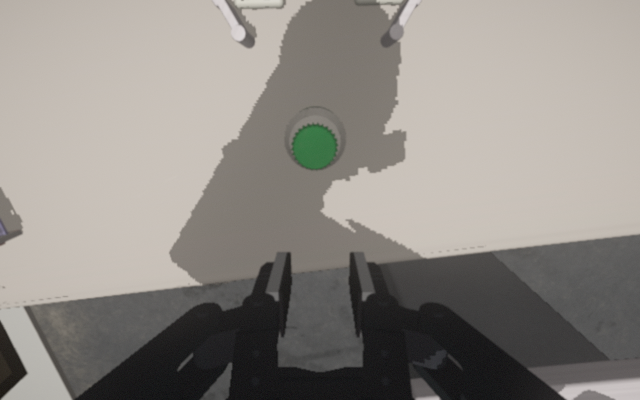

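View pics/t17.png

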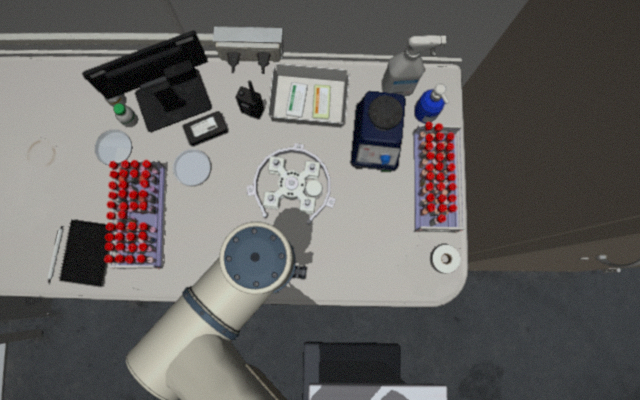

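{"name": "arm_command", "arguments": {"plan": [{"x": 0,"y": -0.04,"z": 0.8,"yaw": 0},{"x": 0,"y": -0.04,"z": 1.6,"yaw": 0},{"x": 0.02,"y": -0.04,"z": 2.08,"yaw": 0},{"x": 0.02,"y": -0.04,"z": 2.08,"yaw": 0},{"x": 0.2,"y": -0.04,"z": 2.08,"yaw": 0},{"x": 0.4,"y": -0.04,"z": 2.08,"yaw": 0},{"x": 0.55,"y": -0.04,"z": 2.08,"yaw": 0},{"x": 0.65,"y": -0.04,"z": 2.08,"yaw": 0},{"x": 0.75,"y": -0.04,"z": 2.08,"yaw": 0},{"x": 0.9,"y": -0.04,"z": 2.08,"yaw": 0},{"x": 1.05,"y": -0.04,"z": 2.08,"yaw": 0},{"x": 1.2,"y": -0.04,"z": 2.08,"yaw": 0},{"x": 1.35,"y": -0.04,"z": 2.08,"yaw": 0},{"x": 1.5,"y": -0.04,"z": 2.08,"yaw": 0},{"x": 1.65,"y": -0.04,"z": 2.08,"yaw": 0},{"x": 1.75,"y": -0.04,"z": 2.08,"yaw": 0},{"x": 1.8,"y": -0.04,"z": 2.08,"yaw": 0},{"x": 1.8,"y": -0.04,"z": 2.08,"yaw": 0}]}}

```text
t: 27.92
tool_pos: [0.4969, 0.2255, 0.0192]
tool_rot: [3.142, -0.0, -0.132]
contact_force: [0.3, 0.1, 0.5]
grip_width: 0.349
```

Run:
```python
from h import *
s,_=snap('wrist','w18.png');print(s['tool_pos'],s['tool_rot'],s['contact_force'],s['grip_width'])
```

```text
[0.49694512 0.22549265 0.01921469] [ 3.14157025e+00 -7.96369154e-05 -1.31910046e-01] [0.28650088 0.06712646 0.49838592] 0.34898268274661554
```

View pics/w18.png

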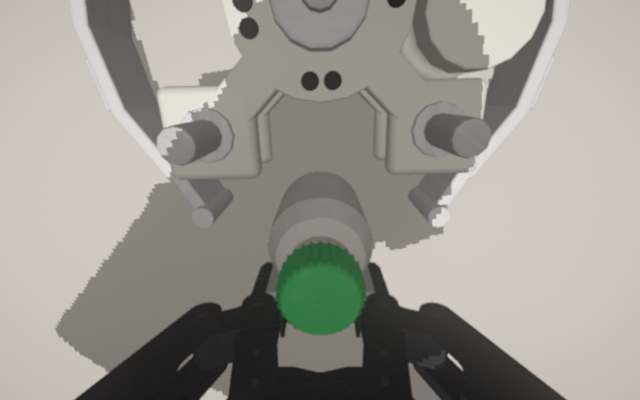

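{"name": "arm_command", "arguments": {"plan": [{"x": 0.1,"y": 0,"z": 0,"yaw": 0},{"x": 0.2,"y": 0,"z": 0,"yaw": 0},{"x": 0.3,"y": 0,"z": 0,"yaw": 0},{"x": 0.4,"y": 0,"z": 0,"yaw": 0},{"x": 0.5,"y": 0,"z": 0,"yaw": 0},{"x": 0.58,"y": 0,"z": 0,"yaw": 0},{"x": 0.63,"y": 0,"z": 0,"yaw": 0},{"x": 0.63,"y": 0,"z": 0,"yaw": 0}]}}

```text
t: 28.98
tool_pos: [0.5282, 0.2213, 0.0192]
tool_rot: [3.142, -0.0, -0.132]
contact_force: [-0.8, -0.1, -0.5]
grip_width: 0.354
```

Run:
```python
from h import *
s,_=snap('wrist','w19.png');print(s['tool_pos'],s['tool_rot'],s['contact_force'],s['grip_width'])
```

```text
[0.52822451 0.22131823 0.01924709] [ 3.14156622e+00 -7.77975093e-05 -1.31967633e-01] [-0.77542937 -0.13253837 -0.45975988] 0.3540905387401941
```

View pics/w19.png

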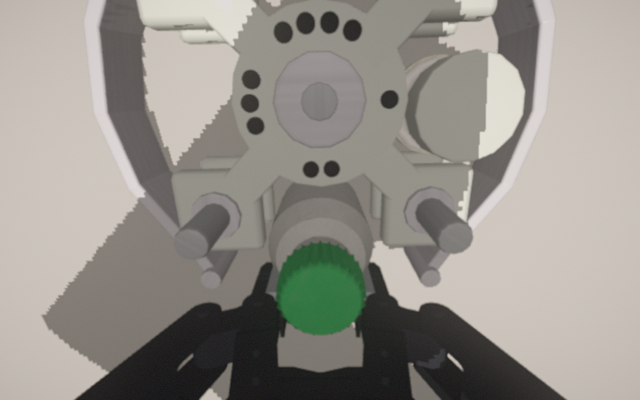

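{"name": "arm_command", "arguments": {"plan": [{"x": 0.03,"y": 0,"z": 0,"yaw": 0},{"x": 0.06,"y": 0,"z": 0,"yaw": 0},{"x": 0.06,"y": 0,"z": 0,"yaw": 0}]}}

```text
t: 29.4
tool_pos: [0.5311, 0.221, 0.0193]
tool_rot: [-3.141, -0.0, -0.132]
contact_force: [-0.4, -0.3, 0.7]
grip_width: 0.357
```

{"name": "arm_command", "arguments": {"plan": [{"x": 0.02,"y": 0,"z": 0,"yaw": 0},{"x": 0.03,"y": 0,"z": 0,"yaw": 0},{"x": 0.03,"y": 0,"z": 0,"yaw": 0}]}}

```text
t: 29.78
tool_pos: [0.5317, 0.2208, 0.0192]
tool_rot: [3.141, 0.001, -0.132]
contact_force: [-5.1, 1.1, 3.0]
grip_width: 0.349
```

{"name": "arm_command", "arguments": {"plan": [{"x": -0.03,"y": 0,"z": 0,"yaw": 0},{"x": -0.1,"y": 0,"z": 0,"yaw": 0},{"x": -0.3,"y": 0,"z": 0,"yaw": 0},{"x": -0.8,"y": 0,"z": 0,"yaw": 0},{"x": -1.3,"y": 0,"z": 0,"yaw": 0},{"x": -1.3,"y": 0,"z": -1.0,"yaw": 0},{"x": -1.3,"y": 0,"z": -2.2,"yaw": 0},{"x": -1.0,"y": 0,"z": -2.8,"yaw": 0},{"x": -0.8,"y": 0,"z": -2.8,"yaw": 0},{"x": -0.8,"y": 0,"z": -2.8,"yaw": 0}]}}

```text
t: 31.02
tool_pos: [0.4925, 0.2258, 0.1583]
tool_rot: [3.141, 0.001, -0.133]
contact_force: [-0.8, -0.2, 0.0]
grip_width: 0.354
```

Run:
```python
from h import *
s,_=snap('wrist','w20.png');print(s['tool_pos'],s['tool_rot'],s['contact_force'],s['grip_width'])
c=load('w20.png');T=wristT(c);P=cloud(c,T);C=np.array([.6117,.2108])
for n,x,z,r in(('cap',(.5585,.2175),.084,.024),('jar',(.618,.263),.048,.03)):
    m=(abs(P[...,2]-z)<.0025)&(np.hypot(P[...,0]-x[0],P[...,1]-x[1])<r); q=P[m];
    if len(q): mid=(q.min(0)+q.max(0))/2; print(n,m.sum(),q.min(0).round(4),q.max(0).round(4),mid,np.linalg.norm(mid[:2]-C))
snap('side','s20.png');snap('top','t20.png')
im=load('s20.png')['frame'][140:290,200:420];cv2.imwrite('pics/s20z.png',cv2.resize(im,None,fx=3.5,fy=3.5)[:,:,::-1])
```

```text
[0.49245528 0.22575317 0.15828041] [ 3.14095185e+00  1.24670542e-03 -1.32635834e-01] [-0.8422767  -0.20857995  0.04448957] 0.3537643859040349
cap 1128 [0.5449 0.2042 0.0815] [0.5716 0.2312 0.086 ] [0.55823073 0.21767773 0.08375959] 0.05390979155847635
jar 61 [0.6058 0.2331 0.0455] [0.6474 0.2629 0.0468] [0.62661405 0.24804503 0.04614499] 0.040120079115585475
```

View pics/w20.png

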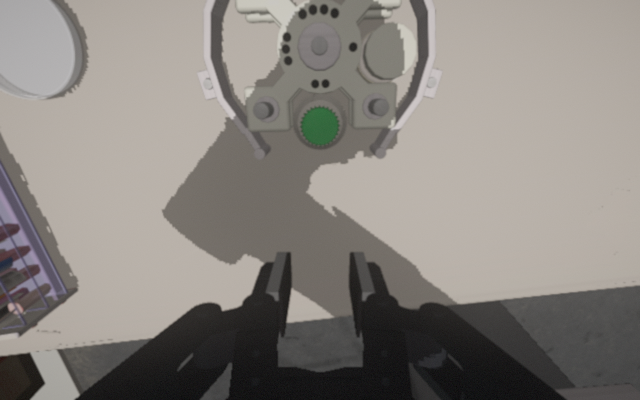

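View pics/s20z.png

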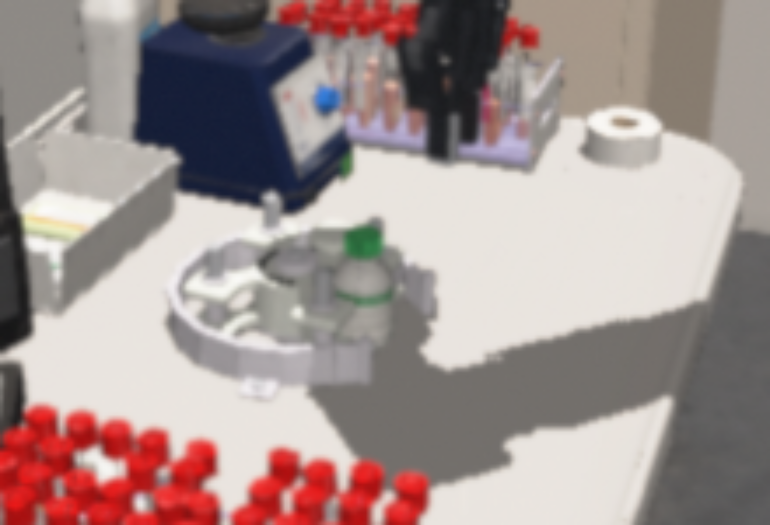

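Run:
```python
from h import *
c=load('w20.png');T=wristT(c)
print('axis',pix2w(c,[(319.5,47)],.057,T)); 
print('jar',pix2w(c,[(390,51)],.048,T));
for fn,TT in(('w20.png',1),('w19.png',1),('w12.png',1),('t20.png',0)):
    c=load(fn);P=cloud(c,wristT(c) if TT else None);C=np.array([.6117,.2108])
    if fn=='w12.png':x=(.60,.159)
    x=np.array([.605,.158])
    m=(abs(P[...,2]-.0485)<.0025)&(np.hypot(P[...,0]-x[0],P[...,1]-x[1])<.027);q=P[m]
    mid=(q.min(0)+q.max(0))/2; print(fn,m.sum(),q.min(0).round(4),q.max(0).round(4),mid,np.linalg.norm(mid[:2]-C))
im=load('w20.png')['frame'][0:170,190:450];cv2.imwrite('pics/w20z.png',cv2.resize(im,None,fx=3,fy=3,interpolation=cv2.INTER_CUBIC)[:,:,::-1])
im=load('w19.png')['frame'][0:240,190:570];cv2.imwrite('pics/w19z.png',cv2.resize(im,None,fx=2,fy=2,interpolation=cv2.INTER_CUBIC)[:,:,::-1])
```

```text
axis [[0.60965291 0.21054182 0.057     ]]
jar [[0.60131867 0.15938218 0.048     ]]
w20.png 2289 [0.5825 0.1399 0.046 ] [0.6205 0.1845 0.0505] [0.60149855 0.16218053 0.0482439 ] 0.049678190587270285
w19.png 9534 [0.5824 0.1396 0.046 ] [0.6206 0.1848 0.0503] [0.60149305 0.16221382 0.04816675] 0.04964673892433236
w12.png 3819 [0.5824 0.1408 0.046 ] [0.6205 0.1839 0.05  ] [0.60143987 0.16237632 0.04802384] 0.049498719508812045
t20.png 156 [0.5818 0.14   0.046 ] [0.6178 0.1845 0.051 ] [0.59981856 0.16226982 0.04849532] 0.04996345284277104
```

View pics/w20z.png

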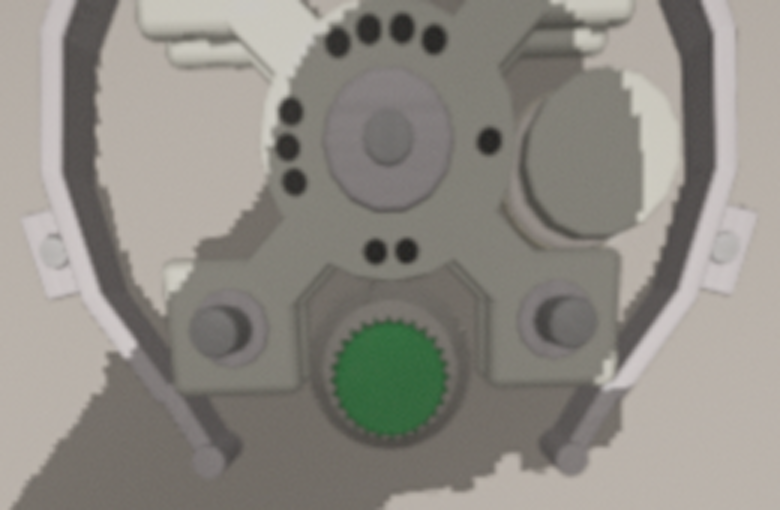

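View pics/t20.png

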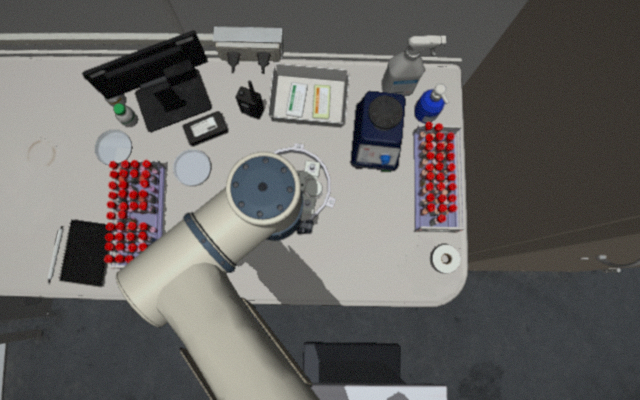

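```bash
python3 -c "
from workcell import workorder,arm
print(arm.observe()['contact_force']);print(workorder.close_job())"
```

```text
[-0.07410344  0.05132454 -0.77444714]
the job is handed in; nothing more can be done
None
```

The carousel is loaded and the job is handed in, after about 31 s of the 72 s allowed. I slid the jar into pocket 1 until it met the hub. I then turned the wheel about a quarter turn by the post between pockets 1 and 2, and slid the bottle into pocket 2 until it met the hub. Both were pushed along the worktop, with the fingers within 20 mm of the foot. The highest force I read while pushing them home was about 6 N.

Final checks, from the camera images:
- **Bottle:** upright, its centre about 53.9 mm from the axis (about 53.5 mm is hub contact).
- **Jar:** upright, about 52.5 to 53 mm from the axis. An automatic estimate gave 49.7 mm, but it was picking up the hub edge, so I used the jar's outer rim and its lid centre instead.
- **Wheel:** pocket 2 faces the gap, about 1° off when last measured, before the bottle went in.
- **Bystanders:** the label roll and the dish show no movement in the top view.
- **Arm:** clear of everything at hand-in. No check failed. One early move call was refused for missing row values and moved nothing.

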